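# Click the parts caddies into their counter docks

## Robot

A 7-joint arm with a two-finger parallel gripper is mounted at the origin on the work surface. World frame = base frame: x ahead of the robot, y to its left, z up, the work surface at z = 0. Lengths are in m, angles in rad, forces in N, time in s.
With the tool pointing down it reaches from about 0.35 to 0.9 m from the base axis. Payload 8.1 kg.
Tool frame: the origin (TCP) lies between the finger pads; the fingertips stand nose_length ahead of it and the grasp point (between the pads) lies 8 mm behind it (nose_length is the distance from the TCP to the fingertips, in m); z points along the fingers, y is the line along which they close (so a half turn about z gives the same grasp; the last joint's range is limited). The gripper opens to 92 mm and grips with 3 to 60 N. Pads are 19 mm wide; open, the fingers measure 130 mm over their backs; the gripper's body (75 mm by 190 mm) begins 47 mm behind the grasp point.
Start: joints at [1.144, 0.434, 0.025, 1.573, -0.012, 1.134, -0.075], TCP at [0.199, -0.593, 0.238] pointing down, gripper open.
Joint ranges: [-2.62, 2.62], [-0.44, 2.09], [-1.27, 1.32], [0.08, 2.57], [-1.32, 4.46], [0.12, 2], [-2.74, 2.74]. Speed limits (rad/s): [2.22, 2.22, 3.01, 3.01, 3.14, 3.14, 3.14].

## Interface

Orientations are given as a unit quaternion [w, x, y, z].
In Python, from bench import get_obs, snapshot, camera_model, hand_in, spot_in, pinpoint, nose_length gives the robot as it stands.
- The arm moves only by the tool jog_arm, never from a script. Its arguments are lists of equal length, an entry for each row: "offset": the shift along the world's x, y, z as a fraction of full scale, a list of three; "rotation": the turn, a rotation vector about the world's x, y, z as a fraction of full scale, a list of three. A call has exactly 10 rows; each row is the pose to reach, as a shift and turn from the pose commanded when the call began; what a row does not reach only later rows make up. Full scale, the value 1, is 0.8 m for a shift and 30 degrees for a turn. A row lasts 1/8 s, in which the tool goes at most 62.5 mm and 10.7 degrees, less where a joint would pass 70% of its speed; a pose out of reach is approached as far as the arm can. A call with a number of a shift or a turn outside -1 to 1 is refused whole. A call with a gripper value outside its range is refused whole. "gripper" is the opening, from -1 (shut) to 1 (fully open), set as the call begins (left out, the last holds). The fingers move at their own pace and stop on an object; the grip force is fixed at half the most. Time passes only in rows, so rows that repeat a pose let the fingers close, or fill a call up. It gives the time, the measured TCP pose, the force, the opening and the grip force at its end, in the units of the state.
- get_obs(): the state, without advancing time (a new reading comes with each control period).
- snapshot(name): name is "scene" or "side" or "wrist"; returns the picture (400x640x3 uint8, red, green, blue); there is no depth.
- camera_model(name): a dict with "intrinsics" (3x3 intrinsics, pixels), "dist_coeffs" ([k1, k2, p1, p2, k3] as OpenCV has them; the pictures are not rectified), "T" (4x4, takes a point from camera to world coordinates). Camera axes: x right, y up, looking along -z (the intrinsics and any distortion apply to the point x, -y, -z); pixel columns grow to the right and rows downward; lengths in m; the calibration is good to about 2 mm. A picture is of the moment at which its call begins: read the wrist's pose just before it. camera_model takes no time and is no camera call; for the wrist camera it gives the pose at the moment of the call.
- hand_in(): hands the job in; it is judged then, once.
Trained networks look in the newest picture that a camera, given by its name, has taken for a name from the list of things; names that differ only in an ending like _2 or _b are one class to them, and where a whole thing is asked for, a point or a joint stands for the part that bears it (a point fixed in the world has none). Each returns a list of dicts, best first, with "confidence" (0 to 1); they miss things now and then, are a little off and sometimes report something else, mostly with a low value. They report only what shows in the picture. A call takes as long as a camera call.
- spot_in(target, camera): "point" ([x, y, z] in m, in world coordinates, good to about 4 mm: the middle of the surface that is visible of it).
- pinpoint(target, camera): "point" ([x, y, z] in m, in world coordinates, good to about 4 mm: a listed point, or the origin of a listed thing).
The state is a dict: "clock": time; "joints": joint angles; "qvel": joint speeds; "joint_efforts": joint torques, N m; "eef_pos": TCP position; "eef_rot": TCP orientation; "ft_force": force on the tool from outside, world axes, zero at the start; "wrist_torque": the same for the moment, N m; "gripper_width": finger opening in m; "grip_force": force on a finger pad.
Only numpy, scipy, OpenCV 4.12 (cv2) and the standard library are available. Lean on these libraries where they do the work, as an engineer would, in place of code of your own. Each camera call takes 0.05 s, during which the arm holds its last target. There are 200 camera calls.

## Task

Get the counter docks ready for opening: put every carton that somebody left standing in a dock into the wooden returns bin, and slide each parts caddy into an empty dock of its own length (long in long, short in short) until it is fully home and the spring catch has clicked shut behind it. Leave the jar and the oil bottle standing.

Things in the scene. Friction and masses are not known exactly. Their poses are not given: they have to be found in the camera images.
- caddy_long1: Long parts caddy, 0.3 to 0.5 kg: base plate 110 (along x) x 56 x 8 mm, on it a grey tray 100 x 40 mm up to 36 mm high full of metal parts, above it a dark carrying bar along x, 98 mm long, 14 mm wide, 62 to 76 mm above the underside, on a 10 mm post at each end. Both ends alike. Origin: centre of underside, z up. May be absent.
- caddy_long2: Long parts caddy, 0.3 to 0.5 kg: base plate 110 (along x) x 56 x 8 mm, on it a grey tray 100 x 40 mm up to 36 mm high full of metal parts, above it a dark carrying bar along x, 98 mm long, 14 mm wide, 62 to 76 mm above the underside, on a 10 mm post at each end. Both ends alike. Origin: centre of underside, z up. May be absent.
- caddy_short1: Short parts caddy, 0.3 to 0.5 kg: base plate 80 (along x) x 56 x 8 mm, on it a grey tray 70 x 40 mm up to 36 mm high full of metal parts, above it a dark carrying bar along x, 68 mm long, 14 mm wide, 62 to 76 mm above the underside, on a 10 mm post at each end. Both ends alike. Origin: centre of underside, z up. May be absent.
- caddy_short2: Short parts caddy, 0.3 to 0.5 kg: base plate 80 (along x) x 56 x 8 mm, on it a grey tray 70 x 40 mm up to 36 mm high full of metal parts, above it a dark carrying bar along x, 68 mm long, 14 mm wide, 62 to 76 mm above the underside, on a 10 mm post at each end. Both ends alike. Origin: centre of underside, z up. May be absent.
- dock_long1: Long dock for one long caddy: fixed grey rails 60 mm apart, the right one from the open mouth (end flared outwards), the left one from 46 mm in, to a back stop 158 mm in. Origin: middle of the mouth, on the board's top; x inwards, z up. From 60 mm in, lips on both rails, 46 mm apart, 13 to 19 mm above the board, reach over the base plate: no entry from above there. Spring catch on the left (+y), its tip 44 mm in.
- dock_long1_home (a point): Where a caddy's origin lies when it is home in dock_long1: 101.5 mm in from the mouth on the centre line, on the board's upper face, 3 mm of play along x between catch and back stop, 2 mm either way sideways.
- dock_long1_catch (a joint): Spring catch of dock_long1, rad: 0 at rest, slanting inwards from beside the mouth, its tip about 8 mm into the way of the base plate; at most 0.42. A caddy sliding in pushes it aside to about 0.14, which takes roughly 3 to 10 N. It snaps back to 0 behind the base plate's rear edge when the caddy is home.
- dock_long2: Long dock for one long caddy: fixed grey rails 60 mm apart, the right one from the open mouth (end flared outwards), the left one from 46 mm in, to a back stop 158 mm in. Origin: middle of the mouth, on the board's top; x inwards, z up. From 60 mm in, lips on both rails, 46 mm apart, 13 to 19 mm above the board, reach over the base plate: no entry from above there. Spring catch on the left (+y), its tip 44 mm in.
- dock_long2_home (a point): Where a caddy's origin lies when it is home in dock_long2: 101.5 mm in from the mouth on the centre line, on the board's upper face, 3 mm of play along x between catch and back stop, 2 mm either way sideways.
- dock_long2_catch (a joint): Spring catch of dock_long2, rad: 0 at rest, slanting inwards from beside the mouth, its tip about 8 mm into the way of the base plate; at most 0.42. A caddy sliding in pushes it aside to about 0.14, which takes roughly 3 to 10 N. It snaps back to 0 behind the base plate's rear edge when the caddy is home.
- dock_short1: Short dock for one short caddy: fixed grey rails 60 mm apart, the right one from the open mouth (end flared outwards), the left one from 46 mm in, to a back stop 128 mm in. Origin: middle of the mouth, on the board's top; x inwards, z up. From 60 mm in, lips on both rails, 46 mm apart, 13 to 19 mm above the board, reach over the base plate: no entry from above there. Spring catch on the left (+y), its tip 44 mm in.
- dock_short1_home (a point): Where a caddy's origin lies when it is home in dock_short1: 86.5 mm in from the mouth on the centre line, on the board's upper face, 3 mm of play along x between catch and back stop, 2 mm either way sideways.
- dock_short1_catch (a joint): Spring catch of dock_short1, rad: 0 at rest, slanting inwards from beside the mouth, its tip about 8 mm into the way of the base plate; at most 0.42. A caddy sliding in pushes it aside to about 0.14, which takes roughly 3 to 10 N. It snaps back to 0 behind the base plate's rear edge when the caddy is home.
- dock_short2: Short dock for one short caddy: fixed grey rails 60 mm apart, the right one from the open mouth (end flared outwards), the left one from 46 mm in, to a back stop 128 mm in. Origin: middle of the mouth, on the board's top; x inwards, z up. From 60 mm in, lips on both rails, 46 mm apart, 13 to 19 mm above the board, reach over the base plate: no entry from above there. Spring catch on the left (+y), its tip 44 mm in.
- dock_short2_home (a point): Where a caddy's origin lies when it is home in dock_short2: 86.5 mm in from the mouth on the centre line, on the board's upper face, 3 mm of play along x between catch and back stop, 2 mm either way sideways.
- dock_short2_catch (a joint): Spring catch of dock_short2, rad: 0 at rest, slanting inwards from beside the mouth, its tip about 8 mm into the way of the base plate; at most 0.42. A caddy sliding in pushes it aside to about 0.14, which takes roughly 3 to 10 N. It snaps back to 0 behind the base plate's rear edge when the caddy is home.
- carton1_mid (a point): Middle of carton1, a brown cardboard carton with a pale band, 38 x 38 x 85 mm, the 85 mm along its z, about 0.12 kg, at the start standing upright on the board between the rails of a dock. May be absent.
- carton2_mid (a point): Middle of carton2, a brown cardboard carton with a pale band, 38 x 38 x 85 mm, the 85 mm along its z, about 0.12 kg, at the start standing upright on the board between the rails of a dock. May be absent.
- carton1: The carton carton1 itself; origin: centre of the end it stands on, z along its 85 mm length.
- carton2: The carton carton2 itself; origin: centre of the end it stands on, z along its 85 mm length.
- bin: Fixed wooden returns bin, open on top, outside 240 (x) x 130 (y) x 55 mm, walls and floor 5 mm. Origin: centre of the underside.
- board: Fixed plywood board, 310 (x) x 370 (y) x 8 mm, carrying the four docks side by side 92 mm apart, mouths towards the robot, 125 mm of free board before the mouths. Origin: centre of the underside.
- jar: Glass jar, 72 mm wide, 85 mm high, beyond the board: leave it standing. Origin: centre of the underside.
- oil: Black oil bottle, 64 mm wide, 190 mm high, beyond the board: leave it standing. Origin: centre of the underside.

How it is judged:
At the end, for the whole second after the job is handed in: Each caddy present is at rest in a dock of its own length, within 7 mm of the home point, level and square within 0.07 rad, that dock's catch below 0.05 rad; each carton present rests in the bin, its middle within the walls and under 100 mm above the bin's underside (((distance between caddy_long1 and dock_long1_home below 0.007 m and angle between the x axis of caddy_long1 and the x axis of dock_long1, either way round below 0.07 rad and angle between caddy_long1's own z axis and vertical below 0.07 rad and value of joint dock_long1_catch below 0.05 rad) or (distance between caddy_long1 and dock_long2_home below 0.007 m and angle between the x axis of caddy_long1 and the x axis of dock_long2, either way round below 0.07 rad and angle between caddy_long1's own z axis and vertical below 0.07 rad and value of joint dock_long2_catch below 0.05 rad)) and linear speed of each of caddy_long1, caddy_long2, caddy_short1, caddy_short2, carton1, carton2 below 0.02 m/s and ((distance between caddy_long2 and dock_long1_home below 0.007 m and angle between the x axis of caddy_long2 and the x axis of dock_long1, either way round below 0.07 rad and angle between caddy_long2's own z axis and vertical below 0.07 rad and value of joint dock_long1_catch below 0.05 rad) or (distance between caddy_long2 and dock_long2_home below 0.007 m and angle between the x axis of caddy_long2 and the x axis of dock_long2, either way round below 0.07 rad and angle between caddy_long2's own z axis and vertical below 0.07 rad and value of joint dock_long2_catch below 0.05 rad)) and ((distance between caddy_short1 and dock_short1_home below 0.007 m and angle between the x axis of caddy_short1 and the x axis of dock_short1, either way round below 0.07 rad and angle between caddy_short1's own z axis and vertical below 0.07 rad and value of joint dock_short1_catch below 0.05 rad) or (distance between caddy_short1 and dock_short2_home below 0.007 m and angle between the x axis of caddy_short1 and the x axis of dock_short2, either way round below 0.07 rad and angle between caddy_short1's own z axis and vertical below 0.07 rad and value of joint dock_short2_catch below 0.05 rad)) and ((distance between caddy_short2 and dock_short1_home below 0.007 m and angle between the x axis of caddy_short2 and the x axis of dock_short1, either way round below 0.07 rad and angle between caddy_short2's own z axis and vertical below 0.07 rad and value of joint dock_short1_catch below 0.05 rad) or (distance between caddy_short2 and dock_short2_home below 0.007 m and angle between the x axis of caddy_short2 and the x axis of dock_short2, either way round below 0.07 rad and angle between caddy_short2's own z axis and vertical below 0.07 rad and value of joint dock_short2_catch below 0.05 rad)) and x of carton1_mid in the frame of bin between -0.115 and 0.115 m and y of carton1_mid in the frame of bin between -0.06 and 0.06 m and z of each of carton1_mid, carton2_mid in the frame of bin below 0.1 m and x of carton2_mid in the frame of bin between -0.115 and 0.115 m and y of carton2_mid in the frame of bin between -0.06 and 0.06 m); the robot touches nothing.
It fails at once if the jar or the oil bottle is knocked over (angle between any of jar, oil's own z axis and vertical above 0.6 rad).
Of caddy_long1, caddy_long2, caddy_short1, caddy_short2 only 3 to 4 are there at a start; the rules pass over those that are not, and their reading is None.
Of carton1, carton2 only 1 to 2 are there at a start; the rules pass over those that are not, and their reading is None.
At some moment in a run one of caddy_long1, caddy_long2, caddy_short1, caddy_short2 may be knocked a few centimetres aside while the robot is not near it.
Once in a run the grip may slacken for a moment while it holds something.
It also fails if it takes over 208 s, if anything falls off the work surface, if the arm or the gripper's body presses on something with over 40 N, if the wrist force passes 120 N, or if a joint passes its speed limit or range.

## Working session

There is one attempt and no reset: what is moved stays moved. The work goes in short steps, Python scripts to look and compute and a tool call to move; the robot and the scene stay as the last step left them, time stands still between calls to the robot, and variables do not carry over. Pictures are saved under pics/ and viewed, at most 14 in all, crops included, and the job is handed in when it is done.

Besides the shell and the picture viewer there is one more tool, called after "Call:" by a JSON object that holds its "fn" and its "kwargs". jog_arm: Moves the arm, as the interface text tells. Its arguments: {"type":"object","properties":{"offset":{"type":"array","items":{"type":"array","items":{"type":"number","minimum":-1,"maximum":1}}},"rotation":{"type":"array","items":{"type":"array","items":{"type":"number","minimum":-1,"maximum":1}}},"gripper":{"type":"number"}},"required":["offset","rotation"]}

```bash
mkdir -p pics; ls
python3 - <<'E'
from bench import *
import cv2,numpy as np
o=get_obs();print(o['eef_pos'],o['eef_rot'],o['clock'],nose_length if not callable(nose_length) else nose_length())
ims=[]
for c in ['scene','side']:
    im=snapshot(c);cv2.imwrite(f'pics/{c}0.png',im[:,:,::-1]);ims.append(im)
    T=camera_model(c)['T'];print(c,np.round(T,2).tolist())
    for t in ['caddy_long1','caddy_short1','carton1','dock_long1','dock_short1','bin','board','jar','oil']:
        for r in pinpoint(t,c): print(t,np.round(r['point'],3),round(r['confidence'],2))
E
```

```text
pics
[ 0.19861321 -0.59205143  0.23691892] [-7.98640762e-04  9.86931795e-01  1.61136426e-01 -2.16843307e-04] 0.0 0.011
scene [[0.84, -0.31, 0.44, 1.14], [0.54, 0.46, -0.7, -0.89], [0.02, 0.83, 0.55, 0.77], [0.0, 0.0, 0.0, 1.0]]
caddy_long1 [0.579 0.384 0.001] 0.84
caddy_long1 [0.405 0.38  0.   ] 0.63
caddy_short1 [ 0.584  0.244 -0.002] 0.85
caddy_short1 [ 0.411  0.241 -0.003] 0.77
caddy_short1 [0.577 0.38  0.001] 0.19
carton1 [ 0.455 -0.433 -0.002] 0.68
carton1 [ 0.606 -0.238  0.007] 0.64
dock_long1 [ 0.52  -0.148  0.01 ] 0.95
dock_long1 [ 0.52  -0.058  0.007] 0.72
dock_short1 [0.518 0.04  0.008] 0.8
dock_short1 [ 0.528 -0.238  0.01 ] 0.76
bin [ 0.454 -0.433  0.   ] 0.96
board [ 0.549 -0.101 -0.001] 0.59
board [ 0.787 -0.136  0.   ] 0.27
jar [ 0.788 -0.137  0.001] 0.59
oil [ 0.605 -0.239  0.052] 0.62
oil [0.77  0.058 0.001] 0.6
oil [ 0.603 -0.056  0.01 ] 0.22
side [[-0.78, 0.33, -0.53, -0.07], [-0.63, -0.44, 0.65, 0.77], [-0.02, 0.84, 0.54, 0.75], [0.0, 0.0, 0.0, 1.0]]
caddy_long1 [0.581 0.382 0.002] 0.86
caddy_long1 [ 0.605 -0.233  0.009] 0.74
caddy_long1 [ 0.406  0.38  -0.002] 0.55
caddy_short1 [ 0.58   0.243 -0.004] 0.93
caddy_short1 [ 0.414  0.242 -0.003] 0.57
carton1 [ 0.606 -0.05   0.008] 0.66
carton1 [ 0.602 -0.236  0.005] 0.59
carton1 [ 0.579  0.381 -0.001] 0.47
carton1 [ 0.583  0.241 -0.002] 0.16
dock_long1 [ 0.524 -0.149  0.009] 0.96
dock_long1 [ 0.518 -0.051  0.008] 0.79
dock_long1 [ 0.411  0.244 -0.   ] 0.68
dock_long1 [0.604 0.043 0.007] 0.59
dock_short1 [0.522 0.039 0.011] 0.67
dock_short1 [ 0.519 -0.235  0.009] 0.53
dock_short1 [ 0.605 -0.053  0.01 ] 0.45
bin [ 0.455 -0.431  0.005] 0.97
board [ 0.549 -0.099 -0.004] 0.65
jar [ 0.786 -0.133  0.   ] 0.56
jar [ 0.607 -0.046  0.052] 0.49
oil [ 0.551 -0.098 -0.002] 0.48
```

View pics/scene0.png

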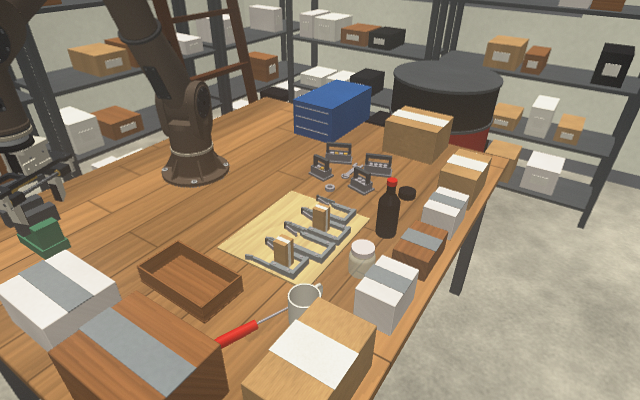

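View pics/side0.png

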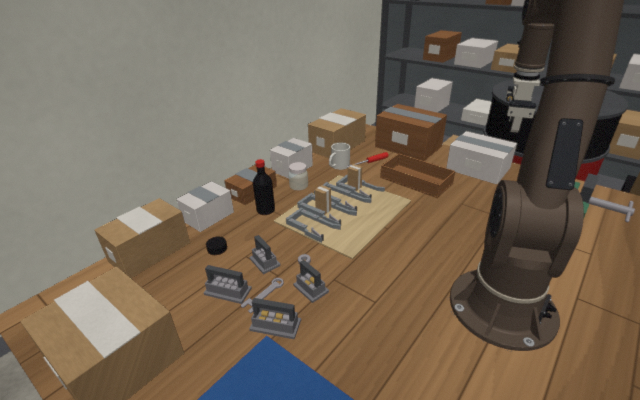

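The scene shows four caddies on the left: long ones near (0.58, 0.38) and (0.405, 0.38), short ones near (0.58, 0.243) and (0.41, 0.242). Cartons stand in the far-right dock (scene px 284,252) and in the third dock (px 321,218). The docks from y=-0.238 to 0.038 run short, long, long, short. Next I'll move over the board for a wrist view.

Call:
{"fn": "jog_arm", "kwargs": {"offset": [[0.04, 0.055, 0.03], [0.08, 0.11, 0.06], [0.12, 0.165, 0.09], [0.16, 0.22, 0.12], [0.2, 0.28, 0.15], [0.24, 0.34, 0.18], [0.28, 0.4, 0.2], [0.32, 0.46, 0.22], [0.36, 0.52, 0.23], [0.4, 0.58, 0.23]], "rotation": [[0, 0, -0.1], [0, 0, -0.2], [0, 0, -0.3], [0, 0, -0.4], [0, 0, -0.5], [0, 0, -0.6], [0, 0, -0.618], [0, 0, -0.618], [0, 0, -0.618], [0, 0, -0.618]], "gripper": 1}}

```text
clock: 2.25
eef_pos: [0.5199, -0.127, 0.4228]
eef_rot: [0.0, 1.0, -0.0, 0.001]
ft_force: [0.3, -1.3, -0.0]
gripper_width: 0.0921
grip_force: 0.0
```

Run:
```python
from bench import *
import cv2,numpy as np
o=get_obs();print(o['eef_pos'],o['eef_rot'],o['clock'],o['joints'])
c='wrist';T=camera_model(c)['T'];im=snapshot(c);cv2.imwrite(f'pics/w1.png',im[:,:,::-1])
np.savez('w1.npz',T=T,im=im)
print(np.round(T,3).tolist(),camera_model(c)['intrinsics'],camera_model(c)['dist_coeffs'])
for t in ['carton1','dock_long1','dock_short1','board']:
        for r in pinpoint(t,c): print(t,np.round(r['point'],3),round(r['confidence'],2))
```

```text
[ 0.51985097 -0.12697438  0.42278527] [ 2.73816561e-04  9.99999502e-01 -9.69337914e-05  9.54811110e-04] 2.25 [ 0.33091035  0.20637517 -0.24167951  1.4519483   0.04960122  1.48725258
 -1.48086855]
[[0.001, 0.959, 0.284, 0.597], [-1.0, 0.0, 0.001, -0.127], [0.001, -0.284, 0.959, 0.57], [0.0, 0.0, 0.0, 1.0]] [[324.85279378   0.         318.70586289]
 [  0.         324.85279378 198.83918965]
 [  0.           0.           1.        ]] [0.01314516 0.         0.         0.         0.        ]
carton1 [ 0.604 -0.24   0.011] 0.65
carton1 [ 0.6   -0.054  0.004] 0.56
dock_long1 [ 0.607 -0.051  0.05 ] 0.68
dock_long1 [ 0.611 -0.235  0.014] 0.37
board [ 0.552 -0.1    0.001] 0.91
```

View pics/w1.png

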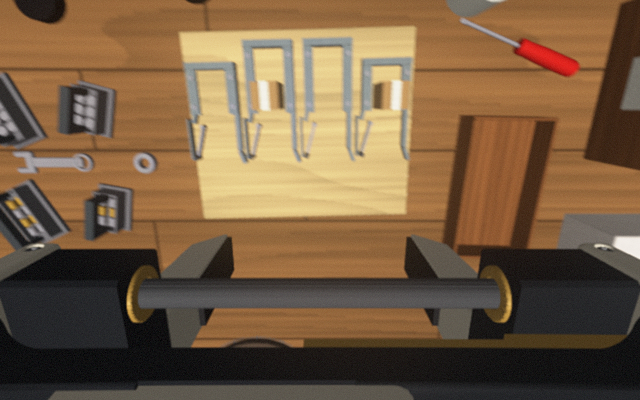

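The wrist view shows the whole board, with corners at about (180,32), (416,26), (407,214) and (203,219). The cartons are at px (268,95) and (390,95), and the caddies are on the left. I'll fit the board edges for an accurate board pose, and project the caddies onto a top-down plane to get their yaw.

```bash
cat > h.py <<'E'
import numpy as np,cv2
from bench import *
def world(px,z,T,c='wrist'):
    m=camera_model(c);p=cv2.undistortPoints(np.float64(px).reshape(-1,1,2),m['intrinsics'],np.float64(m['dist_coeffs']))[:,0]
    d=np.c_[p[:,0],-p[:,1],-np.ones(len(p))]@T[:3,:3].T
    return T[:3,3]+d*((z-T[2,3])/d[:,2])[:,None]
def pix(P,T,c='wrist'):
    m=camera_model(c);q=(np.float64(P).reshape(-1,3)-T[:3,3])@T[:3,:3]
    q=q*[1,-1,-1]
    return cv2.projectPoints(q,np.zeros(3),np.zeros(3),m['intrinsics'],np.float64(m['dist_coeffs']))[0][:,0]
def top(im,T,x0,x1,y0,y1,z,s=1000,c='wrist'):
    # top-down picture: rows = x descending, cols = y descending, s px per m
    xs=np.arange(x1,x0,-1/s);ys=np.arange(y1,y0,-1/s)
    X,Y=np.meshgrid(xs,ys,indexing='ij')
    p=pix(np.c_[X.ravel(),Y.ravel(),np.full(X.size,z)],T,c).astype(np.float32).reshape(*X.shape,2)
    return cv2.remap(im,p[...,0],p[...,1],cv2.INTER_CUBIC)
E
python3 - <<'E'
from h import *
d=np.load('w1.npz');im,T=d['im'],d['T']
B=top(im,T,.37,.73,-.31,.11,.008,2000)
g=cv2.GaussianBlur(B,(5,5),0).astype(float)
f=g[...,0]*.5+g[...,1]*.5-0*g[...,2]
def edges(axis,rng,around,s):
    P=[]
    for k in rng:
        l=f[k] if axis==1 else f[:,k]
        dl=np.diff(l)*s; a=around; i=a-50+np.argmax(dl[a-50:a+50]); P.append((k,i))
    P=np.array(P); 
    for _ in range(4):
        c=np.polyfit(P[:,0],P[:,1],1);r=abs(P[:,1]-np.polyval(c,P[:,0]));P=P[r<max(2,2*np.median(r))]
    return c,len(P),r.mean()
# rows r -> x=.73-r/2000 ; cols -> y=.11-c/2000
L=edges(1,range(120,600,5),50,1);R=edges(1,range(120,600,5),790,-1)
Tp=edges(0,range(120,700,5),50,1);Bt=edges(0,range(120,700,5),670,-1)
for n,e in zip('LRTB',(L,R,Tp,Bt)):print(n,np.round(e[0],4),e[1:])
print('y left',.11-np.polyval(L[0],360)/2000,'right',.11-np.polyval(R[0],360)/2000,'x top',.73-np.polyval(Tp[0],420)/2000,'bot',.73-np.polyval(Bt[0],420)/2000)
B=top(im,T,.37,.73,-.31,.11,.022,1400);cv2.imwrite('pics/tb.png',B[:,:,::-1])
C=top(im,T,.33,.67,.14,.50,.069,1500);cv2.imwrite('pics/tc.png',C[:,:,::-1])
E
```

```text
L [-0.0985 97.2226] (59, np.float64(4.863132330675666))
R [1.314000e-01 7.115523e+02] (64, np.float64(4.622359593636592))
T [-2.56000e-02  5.70167e+01] (79, np.float64(0.6637084106862438))
B [-2.970000e-02  6.765079e+02] (109, np.float64(0.69554639602023))
y left 0.07911405945273045 right -0.2694370234037428 x top 0.7068602444163601 bot 0.39798953498257583
```

View pics/tb.png

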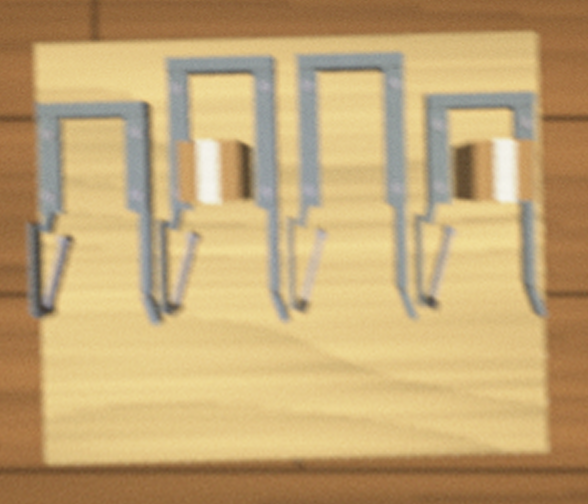

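View pics/tc.png

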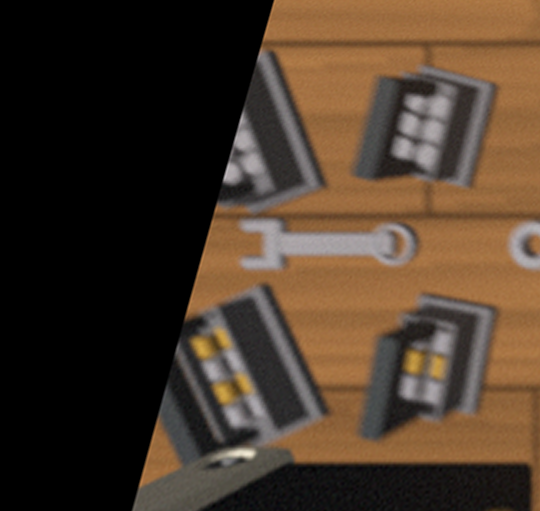

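The board centre is at (0.552, -0.0975) with yaw +0.028 rad. Its docks are symmetric about the centre line, which agrees with the network readings. I'll start with the right carton.

Call:
{"fn": "jog_arm", "kwargs": {"offset": [[0.05, -0.06, -0.02], [0.106, -0.12, -0.06], [0.106, -0.135, -0.13], [0.106, -0.135, -0.2], [0.106, -0.135, -0.27], [0.106, -0.135, -0.33], [0.106, -0.135, -0.38], [0.106, -0.135, -0.42], [0.106, -0.135, -0.436], [0.106, -0.135, -0.436]], "rotation": [[0, 0, 0.053], [0, 0, 0.053], [0, 0, 0.053], [0, 0, 0.053], [0, 0, 0.053], [0, 0, 0.053], [0, 0, 0.053], [0, 0, 0.053], [0, 0, 0.053], [0, 0, 0.053]], "gripper": 1}}

```text
clock: 3.75
eef_pos: [0.6029, -0.2377, 0.0728]
eef_rot: [0.0, 1.0, 0.013, -0.001]
ft_force: [0.0, -0.6, 1.5]
gripper_width: 0.092
grip_force: 0.0
```

Call:
{"fn": "jog_arm", "kwargs": {"offset": [[0, 0, 0], [0, 0, 0], [0, 0, 0], [0, 0, 0], [0, 0, 0], [0, 0, 0], [0, 0, 0.04], [0, 0, 0.1], [0, 0, 0.16], [0, 0, 0.2]], "rotation": [[0, 0, 0], [0, 0, 0], [0, 0, 0], [0, 0, 0], [0, 0, 0], [0, 0, 0], [0, 0, 0], [0, 0, 0], [0, 0, 0], [0, 0, 0]], "gripper": -1}}

```text
clock: 5.0
eef_pos: [0.6041, -0.2366, 0.2353]
eef_rot: [0.0, 1.0, 0.014, 0.001]
ft_force: [0.7, -0.1, -1.8]
gripper_width: 0.0376
grip_force: 29.9
```

Call:
{"fn": "jog_arm", "kwargs": {"offset": [[-0.05, -0.05, 0], [-0.1, -0.1, 0], [-0.15, -0.15, 0], [-0.2, -0.2, 0], [-0.249, -0.244, 0], [-0.249, -0.244, -0.04], [-0.249, -0.244, -0.1], [-0.249, -0.244, -0.16], [-0.249, -0.244, -0.19], [-0.249, -0.244, -0.19]], "rotation": [[0, 0, 0], [0, 0, 0], [0, 0, 0], [0, 0, 0], [0, 0, 0], [0, 0, 0], [0, 0, 0], [0, 0, 0], [0, 0, 0], [0, 0, 0]], "gripper": -1}}

```text
clock: 6.25
eef_pos: [0.4032, -0.4306, 0.079]
eef_rot: [-0.002, 1.0, 0.014, -0.002]
ft_force: [-0.2, 0.2, -1.3]
gripper_width: 0.038
grip_force: 29.9
```

Call:
{"fn": "jog_arm", "kwargs": {"offset": [[0, 0, 0], [0, 0, 0], [0, 0, 0], [0, 0, 0.03], [0, 0, 0.08], [0, 0, 0.15], [0.04, 0.06, 0.19], [0.09, 0.12, 0.19], [0.14, 0.18, 0.19], [0.18, 0.24, 0.19]], "rotation": [[0, 0, 0], [0, 0, 0], [0, 0, 0], [0, 0, 0], [0, 0, 0], [0, 0, 0], [0, 0, 0], [0, 0, 0], [0, 0, 0], [0, 0, 0]], "gripper": 0.4}}

```text
clock: 7.5
eef_pos: [0.5498, -0.2382, 0.2339]
eef_rot: [0.0, 1.0, 0.014, 0.001]
ft_force: [1.0, -0.6, -0.8]
gripper_width: 0.0644
grip_force: 0.0
```

Call:
{"fn": "jog_arm", "kwargs": {"offset": [[0.02, 0.06, 0], [0.04, 0.12, 0], [0.06, 0.18, 0], [0.07, 0.234, 0], [0.07, 0.234, -0.03], [0.07, 0.234, -0.08], [0.07, 0.234, -0.14], [0.07, 0.234, -0.18], [0.07, 0.234, -0.2], [0.07, 0.234, -0.2]], "rotation": [[0, 0, 0], [0, 0, 0], [0, 0, 0], [0, 0, 0], [0, 0, 0], [0, 0, 0], [0, 0, 0], [0, 0, 0], [0, 0, 0], [0, 0, 0]], "gripper": 1}}

```text
clock: 8.75
eef_pos: [0.6042, -0.0525, 0.0727]
eef_rot: [0.0, 1.0, 0.014, -0.0]
ft_force: [-0.4, -0.5, -0.0]
gripper_width: 0.0918
grip_force: 0.0
```

Call:
{"fn": "jog_arm", "kwargs": {"offset": [[0, 0, 0], [0, 0, 0], [0, 0, 0], [0, 0, 0], [0, 0, 0], [0, 0, 0], [0, 0, 0.04], [0, 0, 0.1], [0, 0, 0.16], [0, 0, 0.2]], "rotation": [[0, 0, 0], [0, 0, 0], [0, 0, 0], [0, 0, 0], [0, 0, 0], [0, 0, 0], [0, 0, 0], [0, 0, 0], [0, 0, 0], [0, 0, 0]], "gripper": -1}}

```text
clock: 10.0
eef_pos: [0.6048, -0.0525, 0.2352]
eef_rot: [0.0, 1.0, 0.014, 0.001]
ft_force: [-0.2, 0.5, -0.5]
gripper_width: 0.0382
grip_force: 3.0
```

Call:
{"fn": "jog_arm", "kwargs": {"offset": [[0, 0, 0], [0, 0, 0], [0, -0.06, 0], [-0.02, -0.12, 0], [-0.04, -0.18, 0], [-0.06, -0.24, 0], [-0.08, -0.3, 0], [-0.1, -0.36, 0], [-0.119, -0.42, 0], [-0.119, -0.475, 0]], "rotation": [[0, 0, 0], [0, 0, 0], [0, 0, 0], [0, 0, 0], [0, 0, 0], [0, 0, 0], [0, 0, 0], [0, 0, 0], [0, 0, 0], [0, 0, 0]], "gripper": -1}}

```text
clock: 11.25
eef_pos: [0.5068, -0.4344, 0.231]
eef_rot: [-0.001, 1.0, 0.013, -0.002]
ft_force: [0.7, 0.4, -1.4]
gripper_width: 0.038
grip_force: 30.0
```

Run:
```python
from h import *
o=get_obs();print(o['grip_force'],o['gripper_width'])
im=snapshot('side');cv2.imwrite('pics/s2.png',cv2.resize(im[120:260,260:480],None,fx=2.5,fy=2.5)[:,:,::-1])
```

```text
30.00046133995056 0.038008791961144955
```

View pics/s2.png

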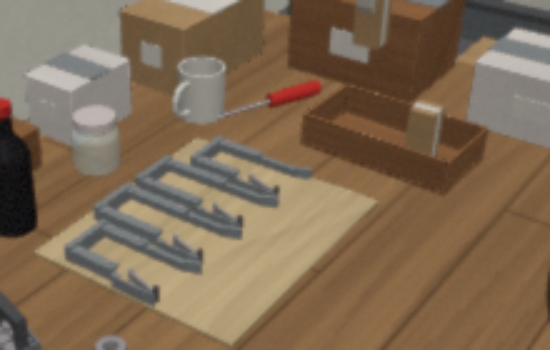

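Carton 1 stands in the bin (crop px 425,130) and carton 2 hangs in the gripper over it. All the docks look empty.

Call:
{"fn": "jog_arm", "kwargs": {"offset": [[0, 0, -0.05], [0, 0, -0.1], [0, 0, -0.15], [0, 0, -0.185], [0, 0, -0.185], [0, 0, -0.185], [0, 0, -0.185], [0, 0, -0.185], [0, 0, -0.185], [0, 0, -0.185]], "rotation": [[0, 0, 0], [0, 0, 0], [0, 0, 0], [0, 0, 0], [0, 0, 0], [0, 0, 0], [0, 0, 0], [0, 0, 0], [0, 0, 0], [0, 0, 0]], "gripper": -1}}

```text
clock: 12.55
eef_pos: [0.5093, -0.4326, 0.0852]
eef_rot: [0.0, 1.0, 0.014, 0.0]
ft_force: [0.2, 0.6, -1.2]
gripper_width: 0.0378
grip_force: 30.0
```

Call:
{"fn": "jog_arm", "kwargs": {"offset": [[0, 0, 0], [0, 0, 0], [0, 0, 0], [0, 0, 0.03], [0, 0, 0.1], [0, 0, 0.17], [0, 0.05, 0.22], [0, 0.11, 0.27], [0, 0.18, 0.32], [0, 0.25, 0.36]], "rotation": [[0, 0, 0], [0, 0, 0], [0, 0, 0], [0, 0, 0], [0, 0, 0], [0, 0, 0], [0, 0, 0], [0, 0, 0], [0, 0, 0], [0, 0, 0]], "gripper": 0.4}}

```text
clock: 13.8
eef_pos: [0.5091, -0.2382, 0.3704]
eef_rot: [0.0, 1.0, 0.014, 0.001]
ft_force: [1.7, -0.3, -0.9]
gripper_width: 0.0644
grip_force: 0.0
```

Call:
{"fn": "jog_arm", "kwargs": {"offset": [[0, 0.07, 0.02], [0, 0.14, 0.04], [0, 0.21, 0.06], [0, 0.28, 0.06], [0, 0.35, 0.06], [0, 0.42, 0.06], [0, 0.5, 0.06], [0, 0.58, 0.06], [0, 0.65, 0.06], [0, 0.65, 0.06]], "rotation": [[0, 0, 0], [0, 0, 0], [0, 0, 0], [0, 0, 0], [0, 0, 0], [0, 0, 0], [0, 0, 0], [0, 0, 0], [0, 0, 0], [0, 0, 0]], "gripper": 1}}

```text
clock: 15.05
eef_pos: [0.507, 0.2857, 0.4161]
eef_rot: [-0.001, 1.0, 0.018, -0.001]
ft_force: [-0.4, -0.0, 0.9]
gripper_width: 0.0921
grip_force: 0.0
```

Run:
```python
from h import *
c='wrist';T=camera_model(c)['T'];im=snapshot(c);np.savez('w2.npz',T=T,im=im)
cv2.imwrite('pics/w2.png',im[:,:,::-1])
for t in ['caddy_long1','caddy_short1']:
        for r in pinpoint(t,c): print(t,np.round(r['point'],3),round(r['confidence'],2))
C=top(im,T,.33,.67,.14,.50,.076,1500);cv2.imwrite('pics/tc2.png',C[:,:,::-1])
snapshot('scene');
for r in pinpoint('carton1','scene'): print('carton',np.round(r['point'],3),round(r['confidence'],2))
```

```text
caddy_long1 [ 0.58   0.379 -0.   ] 0.92
caddy_long1 [0.516 0.036 0.008] 0.66
caddy_long1 [0.406 0.384 0.001] 0.64
caddy_short1 [ 0.415  0.239 -0.002] 0.79
caddy_short1 [ 0.582  0.245 -0.002] 0.78
carton [ 0.406 -0.431  0.004] 0.81
carton [ 0.507 -0.434  0.007] 0.63
```

View pics/tc2.png

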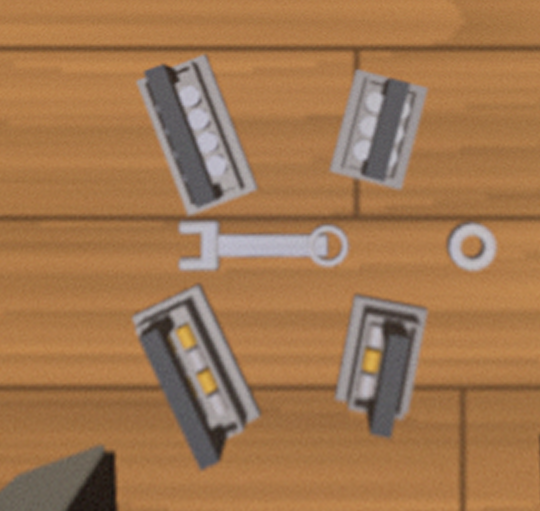

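Both cartons are in the bin. The rectified view gives these bar poses:
- Long A: (0.579, 0.379), yaw +20°
- Long B: (0.406, 0.379), yaw +24°
- Short C: (0.583, 0.243), yaw -13°
- Short D: (0.413, 0.241), yaw -11°

I'll grasp long A now.

Call:
{"fn": "jog_arm", "kwargs": {"offset": [[0.04, 0.05, -0.03], [0.088, 0.114, -0.06], [0.088, 0.114, -0.13], [0.088, 0.114, -0.2], [0.088, 0.114, -0.27], [0.088, 0.114, -0.34], [0.088, 0.114, -0.4], [0.088, 0.114, -0.43], [0.088, 0.114, -0.45], [0.088, 0.114, -0.45]], "rotation": [[0, 0, 0.2], [0, 0, 0.4], [0, 0, 0.614], [0, 0, 0.614], [0, 0, 0.614], [0, 0, 0.614], [0, 0, 0.614], [0, 0, 0.614], [0, 0, 0.614], [0, 0, 0.614]], "gripper": 1}}

```text
clock: 16.55
eef_pos: [0.5799, 0.3704, 0.0562]
eef_rot: [0.0, 0.985, 0.173, -0.0]
ft_force: [-0.2, -0.1, 0.1]
gripper_width: 0.0917
grip_force: 0.0
```

Call:
{"fn": "jog_arm", "kwargs": {"offset": [[0, 0, 0], [0, 0, 0], [0, 0, 0], [0, 0, 0], [0, 0, 0], [0, 0, 0], [0, 0, 0], [0, 0, 0.05], [0, 0, 0.1], [0, 0, 0.15]], "rotation": [[0, 0, 0], [0, 0, 0], [0, 0, 0], [0, 0, 0], [0, 0, 0], [0, 0, 0], [0, 0, 0], [0, 0, 0], [0, 0, 0], [0, 0, 0]], "gripper": -1}}

```text
clock: 17.8
eef_pos: [0.5795, 0.3714, 0.1779]
eef_rot: [0.0, 0.985, 0.174, -0.0]
ft_force: [-0.6, 0.0, -1.2]
gripper_width: 0.0008
grip_force: 0.0
```

It closed on nothing, so the caddy may have been knocked aside. Looking again.

Run:
```python
from h import *
for c in ['side','scene']:
    im=snapshot(c)
    for t in ['caddy_long1','caddy_short1']:
        for r in pinpoint(t,c): print(t,np.round(r['point'],3),round(r['confidence'],2))
    if c=='side': cv2.imwrite('pics/s3.png',cv2.resize(im[180:380,180:400],None,fx=2.5,fy=2.5)[:,:,::-1])
```

```text
caddy_long1 [ 0.405  0.382 -0.001] 0.98
caddy_long1 [0.577 0.382 0.002] 0.68
caddy_short1 [ 0.579  0.242 -0.002] 0.94
caddy_short1 [ 0.412  0.237 -0.   ] 0.71
caddy_short1 [ 0.619 -0.148  0.009] 0.67
caddy_long1 [ 0.404  0.383 -0.001] 0.82
caddy_long1 [0.576 0.38  0.   ] 0.75
caddy_short1 [ 0.412  0.242 -0.001] 0.93
caddy_short1 [0.584 0.245 0.002] 0.73
caddy_short1 [0.769 0.057 0.002] 0.32
caddy_short1 [ 0.522 -0.061  0.008] 0.15
```

View pics/s3.png

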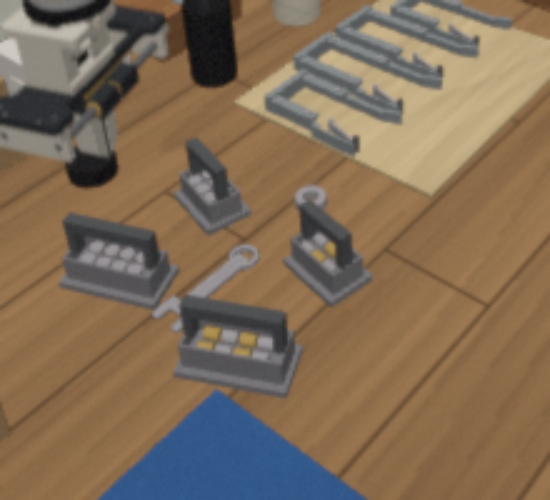

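The caddy is still in place and upright (crop px 115,260), so the fingers simply hadn't finished closing before the lift. I'll retry with a smaller opening and a longer close.

Call:
{"fn": "jog_arm", "kwargs": {"offset": [[0, 0.011, 0], [0, 0.011, 0], [0, 0.011, 0], [0, 0.011, 0], [0, 0.011, -0.03], [0, 0.011, -0.07], [0, 0.011, -0.11], [0, 0.011, -0.147], [0, 0.011, -0.147], [0, 0.011, -0.147]], "rotation": [[0, 0, 0], [0, 0, 0], [0, 0, 0], [0, 0, 0], [0, 0, 0], [0, 0, 0], [0, 0, 0], [0, 0, 0], [0, 0, 0], [0, 0, 0]], "gripper": 0.1}}

```text
clock: 19.35
eef_pos: [0.5802, 0.3808, 0.0604]
eef_rot: [-0.0, 0.985, 0.174, 0.001]
ft_force: [0.6, 0.0, -0.0]
gripper_width: 0.0505
grip_force: 0.0
```

Call:
{"fn": "jog_arm", "kwargs": {"offset": [[0, 0, 0], [0, 0, 0], [0, 0, 0], [0, 0, 0], [0, 0, 0], [0, 0, 0], [0, 0, 0], [0, 0, 0], [0, 0, 0], [0, 0, 0]], "rotation": [[0, 0, 0], [0, 0, 0], [0, 0, 0], [0, 0, 0], [0, 0, 0], [0, 0, 0], [0, 0, 0], [0, 0, 0], [0, 0, 0], [0, 0, 0]], "gripper": -1}}

```text
clock: 20.6
eef_pos: [0.5796, 0.3805, 0.0593]
eef_rot: [-0.0, 0.985, 0.174, 0.0]
ft_force: [-0.3, 2.7, 1.0]
gripper_width: 0.014
grip_force: 29.9
```

Call:
{"fn": "jog_arm", "kwargs": {"offset": [[0, 0, 0.06], [0, 0, 0.125], [-0.015, -0.07, 0.125], [-0.03, -0.14, 0.125], [-0.045, -0.21, 0.125], [-0.06, -0.28, 0.125], [-0.075, -0.35, 0.125], [-0.09, -0.42, 0.125], [-0.11, -0.49, 0.125], [-0.125, -0.56, 0.125]], "rotation": [[0, 0, 0], [0, 0, 0], [0, 0, 0], [0, 0, -0.1], [0, 0, -0.2], [0, 0, -0.3], [0, 0, -0.4], [0, 0, -0.5], [0, 0, -0.6], [0, 0, -0.614]], "gripper": -1}}

```text
clock: 21.85
eef_pos: [0.4781, -0.0699, 0.1588]
eef_rot: [0.0, 1.0, 0.013, -0.001]
ft_force: [0.6, -0.7, -4.2]
gripper_width: 0.014
grip_force: 30.0
```

Call:
{"fn": "jog_arm", "kwargs": {"offset": [[-0.01, -0.05, 0], [-0.02, -0.098, 0], [-0.02, -0.098, 0], [-0.02, -0.098, -0.03], [-0.02, -0.098, -0.06], [-0.02, -0.098, -0.08], [-0.02, -0.098, -0.1], [-0.02, -0.098, -0.1], [-0.02, -0.098, -0.1], [-0.02, -0.098, -0.1]], "rotation": [[0, 0, 0], [0, 0, 0], [0, 0, 0], [0, 0, 0], [0, 0, 0], [0, 0, 0], [0, 0, 0], [0, 0, 0], [0, 0, 0], [0, 0, 0]], "gripper": -1}}

```text
clock: 23.1
eef_pos: [0.4642, -0.1462, 0.0798]
eef_rot: [0.0, 1.0, 0.014, 0.001]
ft_force: [-0.2, 0.7, -2.9]
gripper_width: 0.0136
grip_force: 30.0
```

Run:
```python
from h import *
c='wrist';o=get_obs();T=camera_model(c)['T'];im=snapshot(c);np.savez('w3.npz',T=T,im=im)
B=top(im,T,.44,.72,-.26,-.02,.022,2000);cv2.imwrite('pics/w3.png',B[:,:,::-1])
```

```text
(no output)
```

View pics/w3.png

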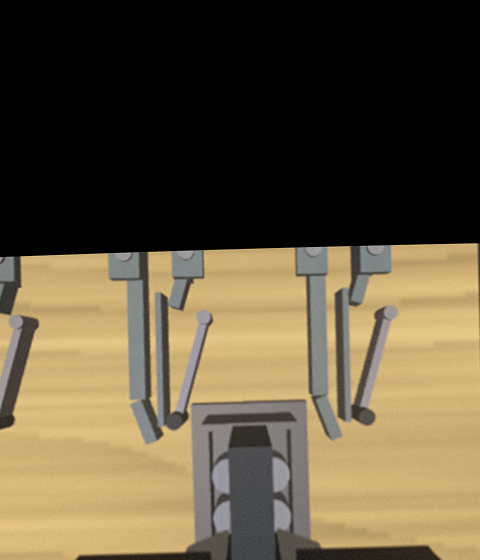

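The caddy base is square to the dock. It sits about 1.5 mm left of the dock centre line (base centre px 249, dock about 252), so I'll shift right, lower and slide in part way.

Call:
{"fn": "jog_arm", "kwargs": {"offset": [[0, -0.002, -0.007], [0, -0.002, -0.013], [0.01, -0.002, -0.013], [0.025, -0.001, -0.013], [0.04, -0.001, -0.013], [0.055, -0.0005, -0.013], [0.07, 0, -0.013], [0.085, 0.0005, -0.013], [0.1, 0.001, -0.013], [0.1, 0.001, -0.013]], "rotation": [[0, 0, 0], [0, 0, 0], [0, 0, 0], [0, 0, 0], [0, 0, 0], [0, 0, 0], [0, 0, 0], [0, 0, 0], [0, 0, 0], [0, 0, 0]], "gripper": -1}}

```text
clock: 24.4
eef_pos: [0.5453, -0.1451, 0.0689]
eef_rot: [-0.0, 1.0, 0.014, 0.001]
ft_force: [0.5, -1.8, -4.4]
gripper_width: 0.0135
grip_force: 30.0
```

Call:
{"fn": "jog_arm", "kwargs": {"offset": [[0.01, 0.0003, 0], [0.02, 0.0006, 0], [0.03, 0.0009, 0], [0.04, 0.0012, 0], [0.05, 0.0015, 0], [0.06, 0.0018, 0], [0.07, 0.002, 0], [0.08, 0.0022, 0], [0.09, 0.0025, 0], [0.09, 0.0025, 0]], "rotation": [[0, 0, 0], [0, 0, 0], [0, 0, 0], [0, 0, 0], [0, 0, 0], [0, 0, 0], [0, 0, 0], [0, 0, 0], [0, 0, 0], [0, 0, 0]], "gripper": -1}}

```text
clock: 25.65
eef_pos: [0.6168, -0.1431, 0.0689]
eef_rot: [-0.0, 1.0, 0.014, 0.001]
ft_force: [0.3, -2.1, -3.6]
gripper_width: 0.0138
grip_force: 30.0
```

Call:
{"fn": "jog_arm", "kwargs": {"offset": [[0.004, 0.0001, 0], [0.008, 0.0002, 0], [0.011, 0.0003, 0], [0.013, 0.0003, 0], [0.015, 0.0004, 0], [0.015, 0.0004, 0], [0.015, 0.0004, 0], [0.015, 0.0004, 0], [0.015, 0.0004, 0], [0.015, 0.0004, 0]], "rotation": [[0, 0, 0], [0, 0, 0], [0, 0, 0], [0, 0, 0], [0, 0, 0], [0, 0, 0], [0, 0, 0], [0, 0, 0], [0, 0, 0], [0, 0, 0]], "gripper": -1}}

```text
clock: 26.9
eef_pos: [0.6258, -0.1427, 0.0682]
eef_rot: [-0.0, 1.0, 0.014, -0.002]
ft_force: [-6.7, 0.1, -0.6]
gripper_width: 0.014
grip_force: 30.0
```

The stop is felt at 6.7 N and the catch side force has dropped to 0, so it has clicked. Releasing, then travelling to long B.

Call:
{"fn": "jog_arm", "kwargs": {"offset": [[-0.001, 0, -0.001], [-0.001, 0, -0.001], [-0.001, 0, -0.001], [-0.001, 0, -0.001], [-0.001, 0, -0.001], [-0.001, 0, -0.001], [-0.001, 0, -0.001], [-0.001, 0, 0.04], [-0.001, 0, 0.09], [-0.001, 0, 0.14]], "rotation": [[0, 0, 0], [0, 0, 0], [0, 0, 0], [0, 0, 0], [0, 0, 0], [0, 0, 0], [0, 0, 0], [0, 0, 0], [0, 0, 0], [0, 0, 0]], "gripper": 0.1}}

```text
clock: 28.15
eef_pos: [0.6266, -0.1429, 0.1819]
eef_rot: [-0.0, 1.0, 0.014, -0.0]
ft_force: [0.6, -0.3, -0.7]
gripper_width: 0.0507
grip_force: 0.0
```

Call:
{"fn": "jog_arm", "kwargs": {"offset": [[-0.028, 0.065, 0.03], [-0.056, 0.13, 0.06], [-0.084, 0.195, 0.06], [-0.112, 0.26, 0.06], [-0.14, 0.325, 0.06], [-0.168, 0.39, 0.06], [-0.196, 0.455, 0.06], [-0.224, 0.52, 0.06], [-0.25, 0.585, 0.06], [-0.274, 0.654, 0.06]], "rotation": [[0, 0, 0.07], [0, 0, 0.15], [0, 0, 0.22], [0, 0, 0.3], [0, 0, 0.37], [0, 0, 0.45], [0, 0, 0.52], [0, 0, 0.6], [0, 0, 0.7], [0, 0, 0.747]], "gripper": 0.1}}

```text
clock: 29.4
eef_pos: [0.407, 0.3815, 0.229]
eef_rot: [0.0, 0.978, 0.208, 0.0]
ft_force: [1.5, 0.9, -0.2]
gripper_width: 0.0505
grip_force: 0.0
```

Run:
```python
from h import *
c='side';im=snapshot(c);o=get_obs();print(o['eef_pos'],o['eef_rot'])
for t in ['caddy_long1','caddy_short1']:
    for r in pinpoint(t,c): print(t,np.round(r['point'],3),round(r['confidence'],2))
im=snapshot('scene')
for t in ['caddy_long1','caddy_short1']:
    for r in pinpoint(t,'scene'): print(t,np.round(r['point'],3),round(r['confidence'],2))
```

```text
[0.40174817 0.39008092 0.22963844] [-3.34893725e-03  9.77032882e-01  2.13062250e-01 -1.02894597e-04]
caddy_long1 [ 0.624 -0.141  0.008] 0.82
caddy_long1 [ 0.581  0.241 -0.002] 0.59
caddy_long1 [ 0.405  0.384 -0.004] 0.58
caddy_short1 [ 0.409  0.242 -0.002] 0.94
caddy_short1 [ 0.58   0.242 -0.004] 0.76
caddy_long1 [ 0.618 -0.142  0.009] 0.8
caddy_long1 [ 0.404  0.383 -0.001] 0.67
caddy_long1 [0.605 0.043 0.007] 0.5
caddy_short1 [ 0.584  0.247 -0.001] 0.92
caddy_short1 [ 0.415  0.24  -0.002] 0.67
```

Call:
{"fn": "jog_arm", "kwargs": {"offset": [[-0.002, 0.001, 0], [-0.002, 0.001, -0.03], [-0.002, 0.001, -0.08], [-0.002, 0.001, -0.13], [-0.002, 0.001, -0.17], [-0.002, 0.001, -0.2], [-0.002, 0.001, -0.211], [-0.002, 0.001, -0.211], [-0.002, 0.001, -0.211], [-0.002, 0.001, -0.211]], "rotation": [[0, 0, 0], [0, 0, 0], [0, 0, 0], [0, 0, 0], [0, 0, 0], [0, 0, 0], [0, 0, 0], [0, 0, 0], [0, 0, 0], [0, 0, 0]], "gripper": 0.1}}

```text
clock: 30.95
eef_pos: [0.4065, 0.3814, 0.0609]
eef_rot: [-0.0, 0.978, 0.208, 0.001]
ft_force: [-0.2, 0.9, 0.9]
gripper_width: 0.0506
grip_force: 0.0
```

Call:
{"fn": "jog_arm", "kwargs": {"offset": [[0, 0, 0], [0, 0, 0], [0, 0, 0], [0, 0, 0], [0, 0, 0], [0, 0, 0], [0, 0, 0], [0, 0, 0], [0, 0, 0], [0, 0, 0]], "rotation": [[0, 0, 0], [0, 0, 0], [0, 0, 0], [0, 0, 0], [0, 0, 0], [0, 0, 0], [0, 0, 0], [0, 0, 0], [0, 0, 0], [0, 0, 0]], "gripper": -1}}

```text
clock: 32.2
eef_pos: [0.406, 0.3809, 0.0599]
eef_rot: [0.0, 0.978, 0.208, -0.0]
ft_force: [-0.6, 0.8, -1.6]
gripper_width: 0.014
grip_force: 29.9
```

Call:
{"fn": "jog_arm", "kwargs": {"offset": [[0, 0, 0.06], [0, 0, 0.125], [0.01, -0.07, 0.125], [0.02, -0.14, 0.125], [0.03, -0.21, 0.125], [0.04, -0.28, 0.125], [0.05, -0.35, 0.125], [0.06, -0.42, 0.125], [0.069, -0.49, 0.125], [0.069, -0.545, 0.125]], "rotation": [[0, 0, 0], [0, 0, 0], [0, 0, -0.1], [0, 0, -0.2], [0, 0, -0.3], [0, 0, -0.4], [0, 0, -0.5], [0, 0, -0.6], [0, 0, -0.7], [0, 0, -0.747]], "gripper": -1}}

```text
clock: 33.45
eef_pos: [0.4611, -0.0578, 0.1599]
eef_rot: [0.0, 1.0, 0.012, 0.0]
ft_force: [-0.0, 0.3, -3.8]
gripper_width: 0.0137
grip_force: 29.9
```

Call:
{"fn": "jog_arm", "kwargs": {"offset": [[0, 0, 0], [0, 0, 0], [0, 0, -0.03], [0, 0, -0.06], [0, 0, -0.08], [0, 0, -0.1], [0, 0, -0.1], [0, 0, -0.1], [0, 0, -0.1], [0, 0, -0.1]], "rotation": [[0, 0, 0], [0, 0, 0], [0, 0, 0], [0, 0, 0], [0, 0, 0], [0, 0, 0], [0, 0, 0], [0, 0, 0], [0, 0, 0], [0, 0, 0]], "gripper": -1}}

```text
clock: 34.7
eef_pos: [0.4615, -0.055, 0.0805]
eef_rot: [0.0, 1.0, 0.014, 0.0]
ft_force: [-0.2, 0.1, -4.1]
gripper_width: 0.0137
grip_force: 30.0
```

Run:
```python
from h import *
c='wrist';o=get_obs();T=camera_model(c)['T'];im=snapshot(c)
B=top(im,T,.45,.60,-.15,.04,.022,2500);cv2.imwrite('pics/w4.png',B[:,:,::-1])
```

```text
(no output)
```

View pics/w4.png

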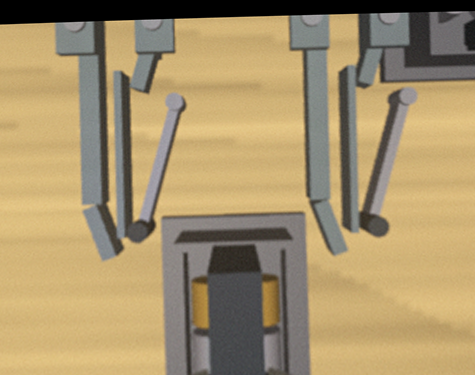

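The caddy in dock long R is locked behind its catch (tip px 407,95; base rear edge row 80). Long B is square, with its centre at px 233.5 against 236 for the dock. I'll shift 1 mm right and insert in two stages.

Call:
{"fn": "jog_arm", "kwargs": {"offset": [[0, -0.0013, -0.007], [0, -0.0013, -0.014], [0.01, -0.001, -0.014], [0.025, -0.0006, -0.014], [0.04, -0.0002, -0.014], [0.055, 0.0002, -0.014], [0.07, 0.0006, -0.014], [0.085, 0.001, -0.014], [0.1, 0.0015, -0.014], [0.1, 0.0015, -0.014]], "rotation": [[0, 0, 0], [0, 0, 0], [0, 0, 0], [0, 0, 0], [0, 0, 0], [0, 0, 0], [0, 0, 0], [0, 0, 0], [0, 0, 0], [0, 0, 0]], "gripper": -1}}

```text
clock: 36.0
eef_pos: [0.5429, -0.0536, 0.0689]
eef_rot: [-0.0, 1.0, 0.014, 0.001]
ft_force: [0.6, -1.6, -2.5]
gripper_width: 0.0139
grip_force: 30.0
```

Call:
{"fn": "jog_arm", "kwargs": {"offset": [[0.01, 0.0003, 0], [0.02, 0.0006, 0], [0.03, 0.0009, 0], [0.04, 0.0012, 0], [0.05, 0.0015, 0], [0.06, 0.0018, 0], [0.07, 0.002, 0], [0.08, 0.0022, 0], [0.09, 0.0025, 0], [0.09, 0.0025, 0]], "rotation": [[0, 0, 0], [0, 0, 0], [0, 0, 0], [0, 0, 0], [0, 0, 0], [0, 0, 0], [0, 0, 0], [0, 0, 0], [0, 0, 0], [0, 0, 0]], "gripper": -1}}

```text
clock: 37.25
eef_pos: [0.6143, -0.0517, 0.0689]
eef_rot: [-0.0, 1.0, 0.014, 0.001]
ft_force: [1.3, -1.1, -3.1]
gripper_width: 0.0138
grip_force: 30.0
```

Call:
{"fn": "jog_arm", "kwargs": {"offset": [[0.004, 0.0001, 0], [0.008, 0.0002, 0], [0.011, 0.0003, 0], [0.013, 0.0003, 0], [0.015, 0.0004, 0], [0.015, 0.0004, 0], [0.015, 0.0004, 0], [0.015, 0.0004, 0], [0.015, 0.0004, 0], [0.015, 0.0004, 0]], "rotation": [[0, 0, 0], [0, 0, 0], [0, 0, 0], [0, 0, 0], [0, 0, 0], [0, 0, 0], [0, 0, 0], [0, 0, 0], [0, 0, 0], [0, 0, 0]], "gripper": -1}}

```text
clock: 38.5
eef_pos: [0.625, -0.0514, 0.0687]
eef_rot: [-0.0, 1.0, 0.014, -0.0]
ft_force: [-3.0, 0.7, -2.0]
gripper_width: 0.0135
grip_force: 30.0
```

Call:
{"fn": "jog_arm", "kwargs": {"offset": [[0, 0, -0.001], [0, 0, -0.001], [0, 0, -0.001], [0, 0, -0.001], [0, 0, -0.001], [0, 0, -0.001], [0, 0, -0.001], [0, 0, 0.04], [0, 0, 0.09], [0, 0, 0.14]], "rotation": [[0, 0, 0], [0, 0, 0], [0, 0, 0], [0, 0, 0], [0, 0, 0], [0, 0, 0], [0, 0, 0], [0, 0, 0], [0, 0, 0], [0, 0, 0]], "gripper": 0.1}}

```text
clock: 39.75
eef_pos: [0.625, -0.0514, 0.1819]
eef_rot: [-0.0, 1.0, 0.014, -0.0]
ft_force: [0.4, -0.0, -0.5]
gripper_width: 0.0507
grip_force: 0.0
```

Call:
{"fn": "jog_arm", "kwargs": {"offset": [[-0.01, 0.05, 0.03], [-0.02, 0.11, 0.06], [-0.03, 0.17, 0.06], [-0.04, 0.23, 0.06], [-0.05, 0.29, 0.06], [-0.053, 0.34, 0.06], [-0.053, 0.368, 0.06], [-0.053, 0.368, 0.06], [-0.053, 0.368, 0.06], [-0.053, 0.368, 0.06]], "rotation": [[0, 0, -0.1], [0, 0, -0.2], [0, 0, -0.3], [0, 0, -0.4], [0, 0, -0.503], [0, 0, -0.503], [0, 0, -0.503], [0, 0, -0.503], [0, 0, -0.503], [0, 0, -0.503]], "gripper": 0.1}}

```text
clock: 41.0
eef_pos: [0.5835, 0.2408, 0.2287]
eef_rot: [0.001, 0.993, -0.119, 0.0]
ft_force: [-0.7, -0.8, -0.2]
gripper_width: 0.0506
grip_force: 0.0
```

Run:
```python
from h import *
for c in ['side','scene']:
    im=snapshot(c)
    for t in ['caddy_long1','caddy_short1','carton1']:
        for r in pinpoint(t,c): print(c,t,np.round(r['point'],3),round(r['confidence'],2))
```

```text
side caddy_long1 [ 0.623 -0.05   0.004] 0.98
side caddy_long1 [ 0.626 -0.14   0.011] 0.93
side caddy_long1 [ 0.788 -0.134 -0.002] 0.74
side caddy_short1 [ 0.41   0.241 -0.003] 0.8
side caddy_short1 [ 0.58   0.244 -0.001] 0.79
side carton1 [ 0.404 -0.428  0.002] 0.71
side carton1 [ 0.512 -0.433  0.005] 0.63
scene caddy_long1 [ 0.625 -0.049  0.009] 0.93
scene caddy_long1 [ 0.622 -0.14   0.009] 0.82
scene caddy_short1 [ 0.584  0.247 -0.   ] 0.85
scene caddy_short1 [ 0.413  0.242 -0.001] 0.82
scene caddy_short1 [ 0.608 -0.241  0.007] 0.52
scene carton1 [ 0.405 -0.429  0.003] 0.93
scene carton1 [ 0.509 -0.436  0.008] 0.9
```

Call:
{"fn": "jog_arm", "kwargs": {"offset": [[0, 0, 0], [0, 0, -0.03], [0, 0, -0.08], [0, 0, -0.13], [0, 0, -0.17], [0, 0, -0.2], [0, 0, -0.211], [0, 0, -0.211], [0, 0, -0.211], [0, 0, -0.211]], "rotation": [[0, 0, 0], [0, 0, 0], [0, 0, 0], [0, 0, 0], [0, 0, 0], [0, 0, 0], [0, 0, 0], [0, 0, 0], [0, 0, 0], [0, 0, 0]], "gripper": 0.1}}

```text
clock: 42.65
eef_pos: [0.5834, 0.2432, 0.061]
eef_rot: [-0.0, 0.993, -0.118, 0.001]
ft_force: [0.6, 0.2, -0.1]
gripper_width: 0.0506
grip_force: 0.0
```

Call:
{"fn": "jog_arm", "kwargs": {"offset": [[0, 0, 0], [0, 0, 0], [0, 0, 0], [0, 0, 0], [0, 0, 0], [0, 0, 0], [0, 0, 0], [0, 0, 0], [0, 0, 0], [0, 0, 0]], "rotation": [[0, 0, 0], [0, 0, 0], [0, 0, 0], [0, 0, 0], [0, 0, 0], [0, 0, 0], [0, 0, 0], [0, 0, 0], [0, 0, 0], [0, 0, 0]], "gripper": -1}}

```text
clock: 43.9
eef_pos: [0.5828, 0.2429, 0.0599]
eef_rot: [0.0, 0.993, -0.117, -0.0]
ft_force: [0.1, -1.0, -0.8]
gripper_width: 0.0137
grip_force: 29.9
```

Call:
{"fn": "jog_arm", "kwargs": {"offset": [[0, 0, 0.07], [-0.02, -0.01, 0.14], [-0.05, -0.07, 0.15], [-0.08, -0.14, 0.15], [-0.1, -0.21, 0.15], [-0.1275, -0.28, 0.15], [-0.1275, -0.35, 0.15], [-0.1275, -0.42, 0.15], [-0.1275, -0.49, 0.15], [-0.1275, -0.56, 0.15]], "rotation": [[0, 0, 0], [0, 0, 0], [0, 0, 0.1], [0, 0, 0.2], [0, 0, 0.3], [0, 0, 0.4], [0, 0, 0.503], [0, 0, 0.503], [0, 0, 0.503], [0, 0, 0.503]], "gripper": -1}}

```text
clock: 45.15
eef_pos: [0.4803, -0.2066, 0.1798]
eef_rot: [-0.0, 1.0, 0.014, -0.0]
ft_force: [0.8, -0.2, -4.8]
gripper_width: 0.0139
grip_force: 30.0
```

Call:
{"fn": "jog_arm", "kwargs": {"offset": [[0, -0.042, 0], [0, -0.042, -0.03], [0, -0.042, -0.07], [0, -0.042, -0.1], [0, -0.042, -0.125], [0, -0.042, -0.125], [0, -0.042, -0.125], [0, -0.042, -0.125], [0, -0.042, -0.125], [0, -0.042, -0.125]], "rotation": [[0, 0, 0], [0, 0, 0], [0, 0, 0], [0, 0, 0], [0, 0, 0], [0, 0, 0], [0, 0, 0], [0, 0, 0], [0, 0, 0], [0, 0, 0]], "gripper": -1}}

```text
clock: 46.4
eef_pos: [0.481, -0.2388, 0.0803]
eef_rot: [0.0, 1.0, 0.014, 0.0]
ft_force: [0.2, -0.3, -4.3]
gripper_width: 0.0139
grip_force: 30.0
```

Run:
```python
from h import *
c='wrist';o=get_obs();T=camera_model(c)['T'];im=snapshot(c)
B=top(im,T,.45,.61,-.32,-.12,.022,2500);cv2.imwrite('pics/w5.png',B[:,:,::-1])
```

```text
(no output)
```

View pics/w5.png

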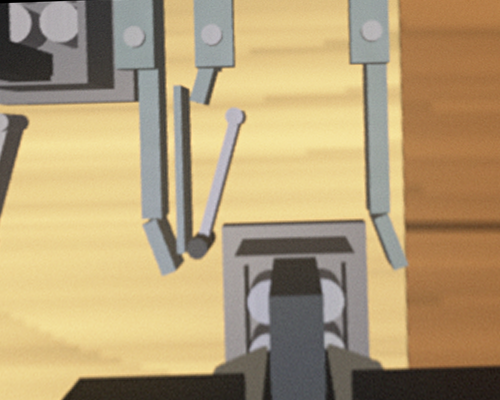

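Short C sits square with its base centre at px 294 against about 296 for the dock. Inserting with a 0.8 mm shift.

Call:
{"fn": "jog_arm", "kwargs": {"offset": [[0, -0.001, -0.007], [0, -0.001, -0.014], [0.01, -0.0008, -0.014], [0.025, -0.0004, -0.014], [0.04, 0, -0.014], [0.055, 0.0004, -0.014], [0.07, 0.0008, -0.014], [0.085, 0.0013, -0.014], [0.1, 0.0017, -0.014], [0.1, 0.0017, -0.014]], "rotation": [[0, 0, 0], [0, 0, 0], [0, 0, 0], [0, 0, 0], [0, 0, 0], [0, 0, 0], [0, 0, 0], [0, 0, 0], [0, 0, 0], [0, 0, 0]], "gripper": -1}}

```text
clock: 47.7
eef_pos: [0.5612, -0.2378, 0.0687]
eef_rot: [0.0, 1.0, 0.014, 0.0]
ft_force: [-0.8, -1.6, 0.7]
gripper_width: 0.014
grip_force: 30.0
```

Call:
{"fn": "jog_arm", "kwargs": {"offset": [[0.008, 0.0002, 0], [0.015, 0.0004, 0], [0.023, 0.0006, 0], [0.03, 0.0008, 0], [0.038, 0.001, 0], [0.045, 0.0012, 0], [0.052, 0.0014, 0], [0.054, 0.0015, 0], [0.054, 0.0015, 0], [0.054, 0.0015, 0]], "rotation": [[0, 0, 0], [0, 0, 0], [0, 0, 0], [0, 0, 0], [0, 0, 0], [0, 0, 0], [0, 0, 0], [0, 0, 0], [0, 0, 0], [0, 0, 0]], "gripper": -1}}

```text
clock: 48.95
eef_pos: [0.6039, -0.2363, 0.0687]
eef_rot: [0.0, 1.0, 0.014, 0.0]
ft_force: [-3.2, -1.4, 0.1]
gripper_width: 0.0136
grip_force: 30.0
```

Call:
{"fn": "jog_arm", "kwargs": {"offset": [[0.004, 0.0001, 0], [0.008, 0.0002, 0], [0.011, 0.0003, 0], [0.013, 0.0003, 0], [0.015, 0.0004, 0], [0.015, 0.0004, 0], [0.015, 0.0004, 0], [0.015, 0.0004, 0], [0.015, 0.0004, 0], [0.015, 0.0004, 0]], "rotation": [[0, 0, 0], [0, 0, 0], [0, 0, 0], [0, 0, 0], [0, 0, 0], [0, 0, 0], [0, 0, 0], [0, 0, 0], [0, 0, 0], [0, 0, 0]], "gripper": -1}}

```text
clock: 50.2
eef_pos: [0.6117, -0.2362, 0.0666]
eef_rot: [-0.0, 1.0, 0.013, -0.004]
ft_force: [-12.4, -1.9, -2.5]
gripper_width: 0.0139
grip_force: 30.0
```

Call:
{"fn": "jog_arm", "kwargs": {"offset": [[0, 0, 0], [0, 0, 0], [0, 0, 0], [0, 0, 0], [0, 0, 0], [0, 0, 0], [0, 0, 0.0], [0, 0, 0.04], [0, 0, 0.09], [0, 0, 0.14]], "rotation": [[0, 0, 0], [0, 0, 0], [0, 0, 0], [0, 0, 0], [0, 0, 0], [0, 0, 0], [0, 0, 0], [0, 0, 0], [0, 0, 0], [0, 0, 0]], "gripper": 0.1}}

```text
clock: 51.45
eef_pos: [0.6159, -0.2357, 0.1819]
eef_rot: [-0.0, 1.0, 0.014, -0.0]
ft_force: [0.4, 0.4, 0.6]
gripper_width: 0.0507
grip_force: 0.0
```

Call:
{"fn": "jog_arm", "kwargs": {"offset": [[-0.06, 0.05, 0.03], [-0.12, 0.1, 0.06], [-0.16, 0.15, 0.1], [-0.18, 0.2, 0.12], [-0.18, 0.2, 0.12], [-0.18, 0.2, 0.12], [-0.18, 0.2, 0.12], [-0.18, 0.2, 0.12], [-0.18, 0.2, 0.12], [-0.18, 0.2, 0.12]], "rotation": [[0, 0, 0], [0, 0, 0], [0, 0, 0], [0, 0, 0], [0, 0, 0], [0, 0, 0], [0, 0, 0], [0, 0, 0], [0, 0, 0], [0, 0, 0]], "gripper": 0.1}}

```text
clock: 52.7
eef_pos: [0.4721, -0.076, 0.2766]
eef_rot: [-0.0, 1.0, 0.014, -0.0]
ft_force: [0.8, -0.3, -0.1]
gripper_width: 0.0506
grip_force: 0.0
```

Run:
```python
from h import *
c='wrist';o=get_obs();T=camera_model(c)['T'];im=snapshot(c);print(o['eef_pos'])
B=top(im,T,.48,.71,-.3,.0,.016,2500);cv2.imwrite('pics/w6.png',B[:,:,::-1])
snapshot('side')
for t in ['caddy_short1']:
    for r in pinpoint(t,'side'): print(t,np.round(r['point'],3),round(r['confidence'],2))
```

```text
[ 0.47206764 -0.07595599  0.27657106]
caddy_short1 [ 0.409  0.242 -0.002] 0.75
caddy_short1 [ 0.551 -0.239  0.027] 0.65
caddy_short1 [ 0.52  -0.146  0.01 ] 0.41
```

View pics/w6.png

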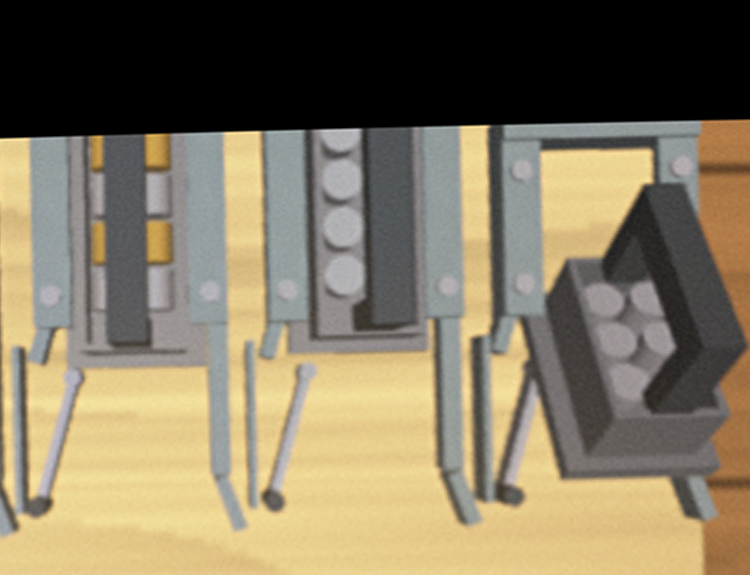

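Both long caddies are home with their catches at rest. Short C is not: it sits skewed and tilted near the mouth of the right dock (px 640,400). I'll look at it from both fixed cameras.

Run:
```python
from h import *
out=[]
for c in ['side','scene']:
    im=snapshot(c)
    for r in pinpoint('caddy_short1',c)+spot_in('caddy_short1',c): print(c,np.round(r['point'],3),round(r['confidence'],2))
    p=pix([[.56,-.235,.04]],camera_model(c)['T'],c)[0].astype(int);print(p)
    x,y=p;out.append(cv2.resize(im[y-45:y+45,x-60:x+60],(480,360),interpolation=cv2.INTER_CUBIC)[:, :400])
cv2.imwrite('pics/x7.png',np.hstack(out)[:,:,::-1])
```

```text
side [ 0.41   0.241 -0.001] 0.9
side [ 0.552 -0.238  0.027] 0.64
side [ 0.56  -0.231  0.056] 0.86
side [0.399 0.251 0.032] 0.81
side [ 0.562 -0.209  0.022] 0.2
[364 183]
scene [ 0.412  0.241 -0.   ] 0.75
scene [ 0.556 -0.234  0.03 ] 0.65
scene [ 0.572 -0.24   0.056] 0.93
scene [0.422 0.23  0.027] 0.55
[269 247]
```

View pics/x7.png

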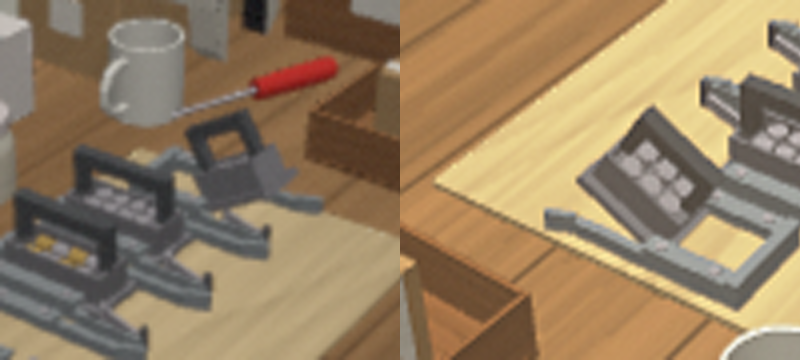

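The side and scene views show short C nose-down, with its rear raised on the mouth of the right dock and leaning right. I'll fit its 6-DoF pose from the corner pixels of the three views.

Run:
```python
from h import *
from scipy.optimize import least_squares
from scipy.spatial.transform import Rotation as R
Tw=camera_model('wrist')['T']
def wp(c,r): return pix([[.71-r/2500,-c/2500,.016]],Tw,'wrist')[0]
def sd(c,r): return np.array([304+c/4,138+r/4])
def sc(c,r): return np.array([209+(c-400)/4,202+r/4])
h=.028;b=.004
# model: front = +x, left=+y
obs=[('wrist',wp(562,475),(-.04,h,b),'BRL'),('wrist',wp(717,470),(-.04,-h,b),'BRR'),('wrist',wp(525,318),(.04,h,b),'BFL'),
('wrist',wp(612,418),(-.035,.02,.036),'TRL'),('wrist',wp(722,408),(-.035,-.02,.036),'TRR'),('wrist',wp(567,260),(.035,.02,.036),'TFL'),
('wrist',wp(666,187),(.034,0,.076),'barF'),('wrist',wp(730,356),(-.034,0,.076),'barR'),
('scene',sc(580,180),(-.04,-h,b),'BRR'),('scene',sc(665,242),(.04,-h,b),'BFR'),('scene',sc(650,107),(-.034,0,.076),'barR'),('scene',sc(722,166),(.034,0,.076),'barF'),
('side',sd(248,112),(-.034,0,.076),'barR'),('side',sd(188,130),(.034,0,.076),'barF')]
Ts={c:camera_model(c)['T'] for c in('wrist','side','scene')}
def f(p):
    M=R.from_rotvec(p[3:]).as_matrix();o=[]
    for c,u,m,n in obs: o.append(pix(M@np.array(m)+p[:3],Ts[c],c)[0]-u)
    return np.ravel(o)
best=min((least_squares(f,[.555,-.236,.03,*R.from_euler('ZYX',[y,pt,0],degrees=True).as_rotvec()],loss='soft_l1',f_scale=3) for y in(0,20) for pt in(0,30)),key=lambda s:s.cost)
p=best.x;M=R.from_rotvec(p[3:]).as_matrix()
print('pos',np.round(p[:3],3),'yaw,pitch,roll',np.round(R.from_matrix(M).as_euler('ZYX',degrees=True),1),best.cost)
for o,e in zip(obs,best.fun.reshape(-1,2)):print(o[0],o[3],np.round(e,1))
for n,m in dict(barF=(.034,0,.069),barR=(-.034,0,.069),barM=(0,0,.069),BFL=(.04,h,0),BFR=(.04,-h,0),BRL=(-.04,h,0),BRR=(-.04,-h,0)).items():print(n,np.round(M@np.array(m)+p[:3],3))
```

```text
Traceback (most recent call last):
  File "h.py", line 8, in pix
    m=camera_model(c);q=(np.float64(P).reshape(-1,3)-T[:3,3])@T[:3,:3]
ValueError: time passes only in moves, steps and waits
```

```bash
sed -i 's/^from bench import \*/from bench import *\nimport functools\nintr=functools.lru_cache(None)(lambda c:{k:camera_model(c)[k] for k in ("intrinsics","dist_coeffs")})/; s/m=camera_model(c)/m=intr(c)/' h.py
cat > fit.py <<'E'
from h import *
from scipy.optimize import least_squares
from scipy.spatial.transform import Rotation as R
snapshot('side')
Ts={c:camera_model(c)['T'] for c in('wrist','side','scene')};Tw=Ts['wrist']
def wp(c,r): return pix([[.71-r/2500,-c/2500,.016]],Tw,'wrist')[0]
def sd(c,r): return np.array([304+c/4,138+r/4])
def sc(c,r): return np.array([209+(c-400)/4,202+r/4])
h=.028;b=.004
obs=[('wrist',wp(562,475),(-.04,h,b),'BRL'),('wrist',wp(717,470),(-.04,-h,b),'BRR'),('wrist',wp(525,318),(.04,h,b),'BFL'),
('wrist',wp(612,418),(-.035,.02,.036),'TRL'),('wrist',wp(722,408),(-.035,-.02,.036),'TRR'),('wrist',wp(567,260),(.035,.02,.036),'TFL'),
('wrist',wp(666,187),(.034,0,.076),'barF'),('wrist',wp(730,356),(-.034,0,.076),'barR'),
('scene',sc(580,180),(-.04,-h,b),'BRR'),('scene',sc(665,242),(.04,-h,b),'BFR'),('scene',sc(650,107),(-.034,0,.076),'barR'),('scene',sc(722,166),(.034,0,.076),'barF'),
('side',sd(248,112),(-.034,0,.076),'barR'),('side',sd(188,130),(.034,0,.076),'barF')]
def f(p):
    M=R.from_rotvec(p[3:]).as_matrix()
    return np.ravel([pix(M@np.array(m)+p[:3],Ts[c],c)[0]-u for c,u,m,n in obs])
best=min((least_squares(f,[.555,-.236,.03,*R.from_euler('ZYX',[y,pt,0],degrees=True).as_rotvec()],loss='soft_l1',f_scale=3) for y in(0,20) for pt in(0,30)),key=lambda s:s.cost)
p=best.x;M=R.from_rotvec(p[3:]).as_matrix()
print('pos',np.round(p[:3],3),'yaw,pitch,roll',np.round(R.from_matrix(M).as_euler('ZYX',degrees=True),1),best.cost)
for o,e in zip(obs,best.fun.reshape(-1,2)):print(o[0],o[3],np.round(e,1))
for n,m in dict(barF=(.034,0,.069),barR=(-.034,0,.069),barM=(0,0,.069),BFL=(.04,h,0),BFR=(.04,-h,0),BRL=(-.04,h,0),BRR=(-.04,-h,0)).items():print(n,np.round(M@np.array(m)+p[:3],3))
E
python3 fit.py
```

```text
pos [ 0.555 -0.237  0.03 ] yaw,pitch,roll [ 3.1 30.2  1.5] 44.51542557408503
wrist BRL [0.4 0.9]
wrist BRR [-0.4  0.3]
wrist BFL [-1.9 -7.2]
wrist TRL [0.4 1.3]
wrist TRR [2.3 3.1]
wrist TFL [-0.6 -0.8]
wrist barF [-1.2 -1.1]
wrist barR [-1.3 -1.3]
scene BRR [-2.1 -1.1]
scene BFR [-1.8  3.4]
scene barR [-2.6 -0.6]
scene barF [-1.7  2.1]
side barR [-0.9 -1.2]
side barF [-0.4 -1.5]
barF [ 0.62  -0.236  0.072]
barR [ 0.561 -0.239  0.106]
barM [ 0.59  -0.237  0.089]
BFL [ 0.589 -0.208  0.01 ]
BFR [ 0.591 -0.263  0.009]
BRL [ 0.52  -0.211  0.05 ]
BRR [ 0.522 -0.267  0.049]
```

The fit is clean: the caddy is pitched 30° nose-down with its nose on the board at the lips, so the catch force levered it about the bar. I'll take it by the bar, pull it back and set it level. For the insertion I'll hold it low, by the tray, to avoid that lever.

Call:
{"fn": "jog_arm", "kwargs": {"offset": [[0.05, -0.06, 0], [0.1, -0.12, 0], [0.147, -0.18, 0], [0.147, -0.201, -0.03], [0.147, -0.201, -0.08], [0.147, -0.201, -0.14], [0.147, -0.201, -0.2], [0.147, -0.201, -0.235], [0.147, -0.201, -0.244], [0.147, -0.201, -0.244]], "rotation": [[0, 0, 0], [0, 0, 0], [0, 0, 0], [0, 0, 0], [0, 0, 0], [0, 0, 0], [0, 0, 0], [0, 0, 0], [0, 0, 0], [0, 0, 0]], "gripper": 0.1}}

```text
clock: 54.45
eef_pos: [0.59, -0.2366, 0.082]
eef_rot: [0.0, 1.0, 0.014, 0.0]
ft_force: [0.1, 0.2, 0.2]
gripper_width: 0.051
grip_force: 0.0
```

Call:
{"fn": "jog_arm", "kwargs": {"offset": [[0, 0, 0], [0, 0, 0], [0, 0, 0], [0, 0, 0], [0, 0, 0], [0, 0, 0], [0, 0, 0], [0, 0, 0], [0, 0, 0], [0, 0, 0]], "rotation": [[0, 0, 0], [0, 0, 0], [0, 0, 0], [0, 0, 0], [0, 0, 0], [0, 0, 0], [0, 0, 0], [0, 0, 0], [0, 0, 0], [0, 0, 0]], "gripper": -1}}

```text
clock: 55.7
eef_pos: [0.5899, -0.2368, 0.0818]
eef_rot: [0.0, 1.0, 0.014, 0.0]
ft_force: [0.8, -1.2, 4.8]
gripper_width: 0.0136
grip_force: 30.0
```

Call:
{"fn": "jog_arm", "kwargs": {"offset": [[-0.015, 0, 0], [-0.03, -0.001, 0], [-0.045, -0.001, 0.01], [-0.06, -0.002, 0.03], [-0.08, -0.002, 0.06], [-0.1, -0.003, 0.08], [-0.12, -0.003, 0.1], [-0.14, -0.003, 0.1], [-0.14, -0.003, 0.1], [-0.14, -0.003, 0.1]], "rotation": [[0, 0, 0], [0, 0, 0], [0, 0, 0], [0, 0, 0], [0, 0, 0], [0, -0.2, 0], [0, -0.45, 0], [0, -0.7, 0], [0, -1, 0], [0, -1, 0]], "gripper": -1}}

```text
clock: 56.95
eef_pos: [0.4733, -0.239, 0.1591]
eef_rot: [0.002, 0.966, 0.011, 0.257]
ft_force: [0.1, 0.3, -5.1]
gripper_width: 0.0109
grip_force: 30.0
```

Call:
{"fn": "jog_arm", "kwargs": {"offset": [[0, 0, -0.03], [0, 0, -0.06], [0, 0, -0.08], [0, 0, -0.09], [0, 0, -0.096], [0, 0, -0.102], [0, 0, -0.106], [0, 0, -0.106], [0, 0, -0.106], [0, 0, -0.106]], "rotation": [[0, 0, 0], [0, 0, 0], [0, 0, 0], [0, 0, 0], [0, 0, 0], [0, 0, 0], [0, 0, 0], [0, 0, 0], [0, 0, 0], [0, 0, 0]], "gripper": -1}}

```text
clock: 58.2
eef_pos: [0.4801, -0.2329, 0.0777]
eef_rot: [0.001, 0.965, 0.018, 0.26]
ft_force: [-12.5, 15.8, 22.5]
gripper_width: 0.0112
grip_force: 34.2
```

Contact came earlier than expected. I'll back up 20 mm and check how it hangs.

Call:
{"fn": "jog_arm", "kwargs": {"offset": [[0, 0, 0.013], [0, 0, 0.025], [0, 0, 0.025], [0, 0, 0.025], [0, 0, 0.025], [0, 0, 0.025], [0, 0, 0.025], [0, 0, 0.025], [0, 0, 0.025], [0, 0, 0.025]], "rotation": [[0, 0, 0], [0, 0, 0], [0, 0, 0], [0, 0, 0], [0, 0, 0], [0, 0, 0], [0, 0, 0], [0, 0, 0], [0, 0, 0], [0, 0, 0]], "gripper": -1}}

```text
clock: 59.45
eef_pos: [0.4776, -0.2391, 0.0968]
eef_rot: [0.004, 0.966, 0.013, 0.259]
ft_force: [0.3, 0.4, -3.3]
gripper_width: 0.0109
grip_force: 30.8
```

Run:
```python
from h import *
out=[]
for c in ['side','scene']:
    im=snapshot(c)
    for r in pinpoint('caddy_short1',c): print(c,np.round(r['point'],3),round(r['confidence'],2))
    x,y=pix([[.48,-.235,.06]],camera_model(c)['T'],c)[0].astype(int);print(x,y)
    out.append(cv2.resize(im[y-60:y+40,x-50:x+50],(400,400),interpolation=cv2.INTER_CUBIC))
cv2.imwrite('pics/x8.png',np.hstack(out)[:,:,::-1])
```

```text
side [ 0.413  0.244 -0.   ] 0.71
384 185
scene [ 0.412  0.243 -0.003] 0.68
scene [ 0.504 -0.248  0.029] 0.67
247 232
```

View pics/x8.png

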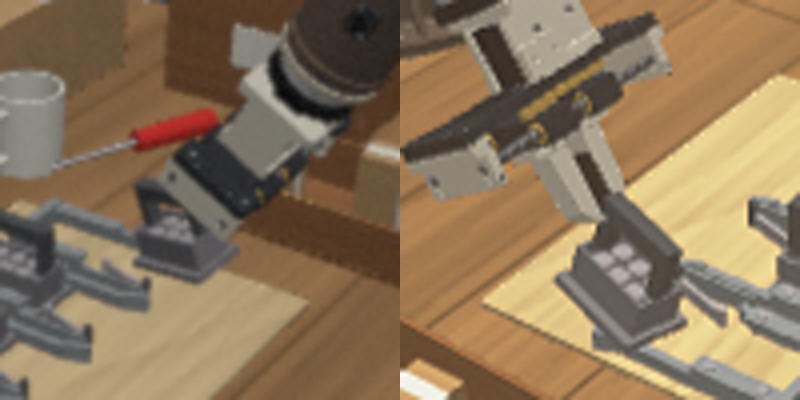

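The caddy hangs level, but it is gripped at the rear end of the bar (it slid forward in the grip) and sits over the dock mouth at about (0.504, -0.248). I'll move back over the free board and lower it.

Call:
{"fn": "jog_arm", "kwargs": {"offset": [[0, 0, 0.015], [-0.02, 0.005, 0.015], [-0.05, 0.01, 0.015], [-0.07, 0.01, 0.015], [-0.07, 0.01, 0.005], [-0.07, 0.01, -0.005], [-0.07, 0.01, -0.012], [-0.07, 0.01, -0.018], [-0.07, 0.01, -0.02], [-0.07, 0.01, -0.02]], "rotation": [[0, 0, 0], [0, 0, 0], [0, 0, 0], [0, 0, 0], [0, 0, 0], [0, 0, 0], [0, 0, 0], [0, 0, 0], [0, 0, 0], [0, 0, 0]], "gripper": -1}}

```text
clock: 60.9
eef_pos: [0.4208, -0.2353, 0.0819]
eef_rot: [0.008, 0.966, 0.011, 0.259]
ft_force: [-26.0, -11.4, 45.3]
gripper_width: 0.0141
grip_force: 39.9
```

Call:
{"fn": "jog_arm", "kwargs": {"offset": [[0, 0, 0.006], [0, 0, 0.008], [0, 0, 0.008], [0, 0, 0.008], [0, 0, 0.008], [0, 0, 0.008], [0, 0, 0.008], [0, 0, 0.008], [0, 0, 0.008], [0, 0, 0.008]], "rotation": [[0, 0, 0], [0, 0, 0], [0, 0, 0], [0, 0, 0], [0, 0, 0], [0, 0, 0], [0, 0, 0], [0, 0, 0], [0, 0, 0], [0, 0, 0]], "gripper": -1}}

```text
clock: 62.15
eef_pos: [0.4217, -0.231, 0.0872]
eef_rot: [0.004, 0.966, 0.013, 0.259]
ft_force: [-0.2, -0.3, -3.9]
gripper_width: 0.0139
grip_force: 37.0
```

Call:
{"fn": "jog_arm", "kwargs": {"offset": [[0, 0, 0], [0, 0, 0], [0, 0, 0], [0, 0, 0], [0, 0, 0], [0, 0, 0], [0, 0, 0], [-0.02, 0, 0.035], [-0.045, 0, 0.078], [-0.07, 0, 0.121]], "rotation": [[0, 0, 0], [0, 0, 0], [0, 0, 0], [0, 0, 0], [0, 0, 0], [0, 0, 0], [0, 0, 0], [0, 0, 0], [0, 0, 0], [0, 0, 0]], "gripper": 0.1}}

```text
clock: 63.4
eef_pos: [0.3856, -0.2412, 0.1263]
eef_rot: [0.013, 0.97, 0.009, 0.244]
ft_force: [-1.3, -1.1, 2.2]
gripper_width: 0.0503
grip_force: 0.0
```

Call:
{"fn": "jog_arm", "kwargs": {"offset": [[0.01, 0, 0.05], [0.03, 0, 0.1], [0.06, 0, 0.15], [0.08, 0, 0.18], [0.1, 0, 0.2], [0.1, 0, 0.2], [0.1, 0, 0.2], [0.1, 0, 0.2], [0.1, 0, 0.2], [0.1, 0, 0.2]], "rotation": [[0, 0.1, 0], [0, 0.4, 0], [0, 0.7, 0], [0, 1, 0], [0, 1, 0], [0, 1, 0], [0, 1, 0], [0, 1, 0], [0, 1, 0], [0, 1, 0]], "gripper": 0.1}}

```text
clock: 64.65
eef_pos: [0.4652, -0.2418, 0.2858]
eef_rot: [0.01, 1.0, 0.011, -0.016]
ft_force: [1.2, 0.5, 0.0]
gripper_width: 0.0506
grip_force: 0.0
```

Run:
```python
from h import *
o=get_obs();print(o['eef_pos'],o['eef_rot'])
for c in ['side','scene','wrist']:
    T=camera_model(c)['T'];im=snapshot(c)
    for r in pinpoint('caddy_short1',c)+[{'point':[0,0,0],'confidence':0}]+spot_in('caddy_short1',c): print(c,np.round(r['point'],3),round(r['confidence'],2))
np.savez('w8.npz',T=T,im=im)
# bar: dark pixels in top-down at z=.084
B=top(im,T,.38,.54,-.32,-.14,.084,1000);g=B.max(2)
m=(g<75).astype(np.uint8);n,l,s,ce=cv2.connectedComponentsWithStats(m)
for i in range(1,n):
    if s[i,4]>250:
        r=cv2.minAreaRect(np.argwhere(l==i)[:,::-1].astype(np.float32));print('blob',s[i,4],'x',round(.54-r[0][1]/1000,4),'y',round(-.14-r[0][0]/1000,4),np.round(r[1],0),round(r[2],1))
```

```text
[ 0.46522715 -0.24176043  0.28577664] [ 0.01005919  0.99976339  0.01140537 -0.01555311]
side [ 0.412  0.241 -0.   ] 0.83
side [ 0.416 -0.235  0.006] 0.64
side [0 0 0] 0
side [0.402 0.253 0.027] 0.81
side [ 0.414 -0.224  0.036] 0.69
scene [ 0.42  -0.229  0.006] 0.83
scene [ 0.417  0.241 -0.002] 0.77
scene [0 0 0] 0
scene [ 0.431 -0.242  0.04 ] 0.83
scene [0.421 0.232 0.026] 0.64
wrist [ 0.419 -0.234  0.007] 0.64
wrist [0.602 0.035 0.009] 0.51
wrist [ 0.406 -0.432  0.046] 0.38
wrist [0 0 0] 0
wrist [ 0.429 -0.231  0.038] 0.73
wrist [ 0.558 -0.08   0.019] 0.48
```

Run:
```python
import numpy as np
from scipy.spatial.transform import Rotation as R
from bench import get_obs
w,x,y,z=get_obs()['eef_rot'];c=R.from_quat([x,y,z,w]);d=R.from_quat([np.cos(.0138),np.sin(.0138),0,0])
print((d*c.inv()).as_rotvec(degrees=True)/30)
```

```text
[ 0.03884064 -0.05811125  0.00699376]
```

Call:
{"fn": "jog_arm", "kwargs": {"offset": [[0.05, 0.005, 0.05], [0.1, 0.01, 0.1], [0.1, 0.01, 0.1], [0.1, 0.01, 0.1], [0.1, 0.01, 0.1], [0.1, 0.01, 0.1], [0.1, 0.01, 0.1], [0.1, 0.01, 0.1], [0.1, 0.01, 0.1], [0.1, 0.01, 0.1]], "rotation": [[0.039, -0.058, 0.007], [0.039, -0.058, 0.007], [0.039, -0.058, 0.007], [0.039, -0.058, 0.007], [0.039, -0.058, 0.007], [0.039, -0.058, 0.007], [0.039, -0.058, 0.007], [0.039, -0.058, 0.007], [0.039, -0.058, 0.007], [0.039, -0.058, 0.007]], "gripper": 0.1}}

```text
clock: 66.35
eef_pos: [0.5459, -0.2333, 0.3659]
eef_rot: [-0.0, 1.0, 0.014, -0.0]
ft_force: [0.2, 0.3, 0.2]
gripper_width: 0.0506
grip_force: 0.0
```

Run:
```python
from h import *
o=get_obs();print(o['eef_pos'],o['eef_rot'])
c='wrist';T=camera_model(c)['T'];im=snapshot(c);np.savez('w9.npz',T=T,im=im)
for r in pinpoint('caddy_short1',c): print(np.round(r['point'],3),round(r['confidence'],2))
B=top(im,T,.35,.51,-.30,-.16,.016,1000)
hsv=cv2.cvtColor(B,cv2.COLOR_RGB2HSV)
# coarse ascii: D dark grey, g grey, . wood
for r in range(0,160,4):
    print(round(.51-r/1000,3),''.join('D' if v<90 and s<80 else 'g' if s<80 else '.' for s,v in hsv[r,::2,1:]))
```

```text
[ 0.54591524 -0.23331344  0.36592794] [-5.45315230e-05  9.99905161e-01  1.37718742e-02 -3.02171814e-05]
[ 0.417  0.238 -0.002] 0.7
[ 0.422 -0.235  0.005] 0.67
0.51 ..........gggggggggggg...................................gggg.........
0.506 ...........gggg.....g.....................................gggg........
0.502 ............gggg...........................................ggg........
0.498 ......................................................................
0.494 ......................................................................
0.49 ......................................................................
0.486 ......................................................................
0.482 ......................................................................
0.478 ......................................................................
0.474 ......................................................................
0.47 ......................................................................
0.466 ......................................................................
0.462 ..............
[... 1430 characters left out ...]
........
0.386 ......................gggggggggggggggggggggggggggg....................
0.382 ..........................ggDDDDDDgggggggDDDDggggg....................
0.378 ..........................gggggDDDggggggDDDDDgg.......................
0.374 ............................ggggggggggDgggggggg.......................
0.37 .................................Dggggggg.............................
0.366 .................................Dggggggg.............................
0.362 ................................ggggggggg.............................
0.358 ................................gDgDgggD..............................
0.354 ................................gggDgggD..............................
```

Short C is now level on the free board at (0.4215, -0.2345), yaw about -5°. I'll re-grip it, bring it into the mouth as far as the catch, then push it home low from behind with closed fingers.

Call:
{"fn": "jog_arm", "kwargs": {"offset": [[-0.07, 0, 0], [-0.13, -0.0015, -0.03], [-0.1555, -0.0015, -0.08], [-0.1555, -0.0015, -0.14], [-0.1555, -0.0015, -0.2], [-0.1555, -0.0015, -0.26], [-0.1555, -0.0015, -0.31], [-0.1555, -0.0015, -0.35], [-0.1555, -0.0015, -0.3725], [-0.1555, -0.0015, -0.3725]], "rotation": [[0, 0, -0.1], [0, 0, -0.213], [0, 0, -0.213], [0, 0, -0.213], [0, 0, -0.213], [0, 0, -0.213], [0, 0, -0.213], [0, 0, -0.213], [0, 0, -0.213], [0, 0, -0.213]], "gripper": 0.1}}

```text
clock: 67.7
eef_pos: [0.4212, -0.2342, 0.0674]
eef_rot: [-0.0, 0.999, -0.042, -0.001]
ft_force: [0.8, 0.5, -0.5]
gripper_width: 0.0504
grip_force: 0.0
```

Call:
{"fn": "jog_arm", "kwargs": {"offset": [[0, 0, 0], [0, 0, 0], [0, 0, 0], [0, 0, 0], [0, 0, 0], [0, 0, 0], [0, 0, 0], [0, 0, 0], [0, 0, 0], [0, 0, 0]], "rotation": [[0, 0, 0], [0, 0, 0], [0, 0, 0], [0, 0, 0], [0, 0, 0], [0, 0, 0], [0, 0, 0], [0, 0, 0], [0, 0, 0], [0, 0, 0]], "gripper": -1}}

```text
clock: 68.95
eef_pos: [0.4217, -0.2344, 0.0681]
eef_rot: [-0.0, 0.999, -0.042, 0.0]
ft_force: [-0.7, 1.4, 5.7]
gripper_width: 0.0138
grip_force: 30.0
```

Call:
{"fn": "jog_arm", "kwargs": {"offset": [[0, 0, 0.004], [0.02, -0.004, 0.004], [0.045, -0.0055, 0.004], [0.067, -0.0055, 0.004], [0.085, -0.005, 0.004], [0.105, -0.0045, 0.004], [0.125, -0.004, 0.004], [0.1375, -0.0036, 0.004], [0.1375, -0.0036, 0.001], [0.1375, -0.0036, 0]], "rotation": [[0, 0, 0.05], [0, 0, 0.15], [0, 0, 0.213], [0, 0, 0.213], [0, 0, 0.213], [0, 0, 0.213], [0, 0, 0.213], [0, 0, 0.213], [0, 0, 0.213], [0, 0, 0.213]], "gripper": -1}}

```text
clock: 70.2
eef_pos: [0.5322, -0.2373, 0.0682]
eef_rot: [-0.0, 1.0, 0.014, 0.001]
ft_force: [2.2, -1.1, 0.5]
gripper_width: 0.014
grip_force: 30.0
```

Call:
{"fn": "jog_arm", "kwargs": {"offset": [[0, 0, 0], [0, 0, 0], [0, 0, 0], [0, 0, 0], [0, 0, 0], [0, 0, 0], [0, 0, 0.02], [0, 0, 0.07], [-0.06, 0, 0.1], [-0.1, 0, 0.1]], "rotation": [[0, 0, 0], [0, 0, 0], [0, 0, 0], [0, 0, 0], [0, 0, 0], [0, 0, 0], [0, 0, 0], [0, 0, 0], [0, 0, 0], [0, 0, 0]], "gripper": 0.1}}

```text
clock: 71.45
eef_pos: [0.4514, -0.2373, 0.1505]
eef_rot: [0.001, 1.0, 0.014, 0.001]
ft_force: [-0.1, -0.1, -0.4]
gripper_width: 0.0505
grip_force: 0.0
```

```bash
cat > asc.py <<'E'
from h import *
import sys
x0,x1,y0,y1,z=map(float,sys.argv[1:6])
o=get_obs();print(o['eef_pos'],o['eef_rot'])
c='wrist';T=camera_model(c)['T'];im=snapshot(c)
for r in pinpoint('caddy_short1',c): print(np.round(r['point'],3),round(r['confidence'],2))
B=top(im,T,x0,x1,y0,y1,z,1000);hsv=cv2.cvtColor(B,cv2.COLOR_RGB2HSV)
for r in range(0,B.shape[0],4):
    print('%.3f'%(x1-r/1000),''.join('D' if v<90 and s<80 else 'g' if s<80 else '.' for s,v in hsv[r,::2,1:]))
E
python3 asc.py .46 .61 -.29 -.18 .016
```

```text
[ 0.45142595 -0.23731801  0.15051882] [0.00100559 0.9999012  0.01396293 0.00127408]
[ 0.532 -0.237  0.007] 0.84
0.610 DDDDDDDDDDDDDDDDDDDDDDDDDDDDDDDDDDDDDDDDDDDDDDDDDDDDDDD
0.606 DDDDDDDDDDDDDDDDDDDDDDDDDDDDDDDDDDDDDDDDDDDDDDDDDDDDDDD
0.602 DD.......gggggggg.......................ggggggggg......
0.598 gD.......gggggggg.......................ggggggggg......
0.594 gD.......gggggggg.......................ggggggggg......
0.590 gD.......gggggggg........................gggggggg......
0.586 gD.......gggggggg........................gggggggg......
0.582 gg.......ggggg..............................gggg.......
0.578 gg.......gggg...............................gggg.......
0.574 gg...gg.gggg.............gggggggg...........gggg.......
0.570 gg...gg.gggg...gggggggggggggggggggggggggggg.ggggg......
0.566 ggg..gg....gggggggggggggggggggggggggggggggg.ggggg......
0.562 ggg..gg....gggggggggggggggggggggggggggggggg.ggggg......
0.558 ggg..gg.....ggggggggggggggggggggggggggggggg.ggggg......
0.554 ggD..gg....ggg.gggggggggggggggggggggggggggg.ggggg......
0.550 ggD..gg....ggg.gggggggggggggggggggggggggggg.ggggg...
[... 667 characters left out ...]
gggggg.....gggg...
0.502 .ggggg.........gggggggggggggggggggggggggggg......ggg...
0.498 ..gg...........ggggggggggggggggggggggggggggg...........
0.494 ...............ggggggggggggggggggggggggggggg...........
0.490 ................gggg...g.gggggggggg....................
0.486 .......................................................
0.482 .......................................................
0.478 .......................................................
0.474 .......................................................
0.470 .......................................................
0.466 .......................................................
0.462 .......................................................
```

Short C is square in the mouth and centred, with its nose at the catch. Now I'll close the fingers, drop in behind the tray and push.

Call:
{"fn": "jog_arm", "kwargs": {"offset": [[0.012, -0.004, 0], [0.012, -0.004, 0], [0.012, -0.004, 0], [0.012, -0.004, 0], [0.012, -0.004, -0.02], [0.012, -0.004, -0.06], [0.012, -0.004, -0.1], [0.012, -0.004, -0.13], [0.012, -0.004, -0.14], [0.012, -0.004, -0.14]], "rotation": [[0, 0, 0], [0, 0, 0], [0, 0, 0], [0, 0, 0], [0, 0, 0], [0, 0, 0], [0, 0, 0], [0, 0, 0], [0, 0, 0], [0, 0, 0]], "gripper": -1}}

```text
clock: 72.8
eef_pos: [0.4609, -0.2403, 0.0355]
eef_rot: [-0.0, 1.0, 0.014, -0.0]
ft_force: [-0.2, 0.6, 0.2]
gripper_width: 0.0003
grip_force: 0.0
```

Call:
{"fn": "jog_arm", "kwargs": {"offset": [[0.012, 0.0003, 0], [0.024, 0.0006, 0], [0.036, 0.001, 0], [0.046, 0.0013, 0], [0.056, 0.0016, 0], [0.066, 0.0019, 0], [0.076, 0.002, 0], [0.086, 0.0022, 0], [0.096, 0.0025, 0], [0.1, 0.0027, 0]], "rotation": [[0, 0, 0], [0, 0, 0], [0, 0, 0], [0, 0, 0], [0, 0, 0], [0, 0, 0], [0, 0, 0], [0, 0, 0], [0, 0, 0], [0, 0, 0]], "gripper": -1}}

```text
clock: 74.05
eef_pos: [0.541, -0.2388, 0.0358]
eef_rot: [0.0, 1.0, 0.014, -0.001]
ft_force: [-5.4, -1.9, 3.3]
gripper_width: 0.0006
grip_force: 2.6
```

Call:
{"fn": "jog_arm", "kwargs": {"offset": [[0.004, 0.0001, 0], [0.008, 0.0002, 0], [0.012, 0.0003, 0], [0.016, 0.0004, 0], [0.02, 0.0006, 0], [0.024, 0.0007, 0], [0.028, 0.0008, 0], [0.028, 0.0008, 0], [0.028, 0.0008, 0], [0.028, 0.0008, 0]], "rotation": [[0, 0, 0], [0, 0, 0], [0, 0, 0], [0, 0, 0], [0, 0, 0], [0, 0, 0], [0, 0, 0], [0, 0, 0], [0, 0, 0], [0, 0, 0]], "gripper": -1}}

```text
clock: 75.3
eef_pos: [0.564, -0.2375, 0.0362]
eef_rot: [-0.0, 1.0, 0.014, 0.0]
ft_force: [-0.2, -0.6, 0.0]
gripper_width: 0.0005
grip_force: 0.0
```

Call:
{"fn": "jog_arm", "kwargs": {"offset": [[0.003, 0.0001, 0], [0.006, 0.0002, 0], [0.008, 0.0002, 0], [0.01, 0.0003, 0], [0.01, 0.0003, 0], [0.01, 0.0003, 0], [0.01, 0.0003, 0], [0.01, 0.0003, 0], [0.01, 0.0003, 0], [0.01, 0.0003, 0]], "rotation": [[0, 0, 0], [0, 0, 0], [0, 0, 0], [0, 0, 0], [0, 0, 0], [0, 0, 0], [0, 0, 0], [0, 0, 0], [0, 0, 0], [0, 0, 0]], "gripper": -1}}

```text
clock: 76.55
eef_pos: [0.566, -0.2379, 0.0351]
eef_rot: [0.0, 1.0, 0.014, -0.005]
ft_force: [-19.9, 1.3, 14.8]
gripper_width: 0.0001
grip_force: 10.4
```

It reached the stop. Backing off and checking.

Call:
{"fn": "jog_arm", "kwargs": {"offset": [[-0.02, 0, 0], [-0.06, 0, 0], [-0.1, 0, 0], [-0.13, 0, 0.03], [-0.13, 0, 0.08], [-0.13, 0, 0.14], [-0.13, 0, 0.14], [-0.13, 0, 0.14], [-0.13, 0, 0.14], [-0.13, 0, 0.14]], "rotation": [[0, 0, 0], [0, 0, 0], [0, 0, 0], [0, 0, 0], [0, 0, 0], [0, 0, 0], [0, 0, 0], [0, 0, 0], [0, 0, 0], [0, 0, 0]], "gripper": -1}}

```text
clock: 77.8
eef_pos: [0.4671, -0.2373, 0.147]
eef_rot: [-0.001, 1.0, 0.014, -0.001]
ft_force: [0.2, 0.2, -0.1]
gripper_width: 0.0005
grip_force: 0.0
```

```bash
python3 asc.py .50 .61 -.29 -.18 .016
python3 - <<'E'
from h import *
for c in ['side','scene']:
    snapshot(c)
    for t in ['caddy_short1','caddy_long1']:
        for r in pinpoint(t,c): print(c,t,np.round(r['point'],3),round(r['confidence'],2))
E
```

```text
[ 0.46711136 -0.23730722  0.14704167] [-5.01309323e-04  9.99902775e-01  1.39184813e-02 -6.81646916e-04]
[ 0.61  -0.233  0.008] 0.92
0.610 gD.......gggggggggggDggggDDDggDDggDgggggggggggggg......
0.606 gD.......gggggggggggggggDgggDDgDggggggggggggggggg......
0.602 gD.......gggggggggggggggDgDgggggggggggggggggggggg......
0.598 gD.......gggggggggggggggDgggggDDggggggggggggggggg......
0.594 gD.......ggggggggggggggggggggggDggggggggggggggggg......
0.590 gD.......gggggggggggggggDggggDgDggDggDggggggggggg......
0.586 gD.......gggggggggggggggDDDDDDDDDggggDgggggggggg.......
0.582 gg.......gggg.gggggggggggDDDDDDDgggggggggg..gggg.......
0.578 gg.......gggD.ggggDDDDDDDDDDDDDDDDDDDDgggg..gggg.......
0.574 gg..ggD.gggg..ggggggggggggggggggggggggggggg.ggggg......
0.570 gg...gD.gggg................................ggggg......
0.566 ggg..gg........gggg.........................ggggg......
0.562 ggg..gg........gggg.........................ggggg......
0.558 gg...gg........ggg..........................ggggg......
0.554 ggD..gg........gg...........................ggggg......
0.550 ggD..gg.......ggg...............
[... 523 characters left out ...]
14 gggD.ggDgggD...................................gggg....
0.510 ggggDggggggg....................................ggg....
0.506 .ggggg..........................................gggg...
0.502 ..ggg............................................gg....
side caddy_short1 [ 0.41   0.244 -0.001] 0.67
side caddy_short1 [ 0.606 -0.237  0.005] 0.63
side caddy_long1 [ 0.624 -0.142  0.01 ] 0.76
side caddy_long1 [ 0.622 -0.049  0.002] 0.68
side caddy_long1 [ 0.548 -0.1   -0.003] 0.51
side caddy_long1 [ 0.619 -0.145  0.006] 0.33
scene caddy_short1 [ 0.611 -0.233  0.007] 0.8
scene caddy_short1 [ 0.412  0.242 -0.002] 0.72
scene caddy_long1 [ 0.624 -0.142  0.01 ] 0.8
scene caddy_long1 [ 0.623 -0.048  0.01 ] 0.69
```

Short C is home and its catch tip sits behind the base. Now the last caddy, short D.

Call:
{"fn": "jog_arm", "kwargs": {"offset": [[0, 0.02, 0.06], [-0.01, 0.08, 0.1], [-0.02, 0.15, 0.1], [-0.03, 0.22, 0.1], [-0.04, 0.29, 0.1], [-0.05, 0.36, 0.1], [-0.06, 0.43, 0.1], [-0.069, 0.5, 0.1], [-0.069, 0.57, 0.1], [-0.069, 0.599, 0.1]], "rotation": [[0, 0, 0], [0, 0, -0.1], [0, 0, -0.2], [0, 0, -0.3], [0, 0, -0.42], [0, 0, -0.42], [0, 0, -0.42], [0, 0, -0.42], [0, 0, -0.42], [0, 0, -0.42]], "gripper": 0.1}}

```text
clock: 79.45
eef_pos: [0.4114, 0.2451, 0.228]
eef_rot: [-0.001, 0.996, -0.094, -0.0]
ft_force: [1.2, -0.4, -1.2]
gripper_width: 0.0503
grip_force: 0.0
```

Call:
{"fn": "jog_arm", "kwargs": {"offset": [[0, 0, 0], [0, 0, 0], [0, 0, -0.04], [0, 0, -0.09], [0, 0, -0.14], [0, 0, -0.18], [0, 0, -0.205], [0, 0, -0.208], [0, 0, -0.208], [0, 0, -0.208]], "rotation": [[0, 0, 0], [0, 0, 0], [0, 0, 0], [0, 0, 0], [0, 0, 0], [0, 0, 0], [0, 0, 0], [0, 0, 0], [0, 0, 0], [0, 0, 0]], "gripper": 0.1}}

```text
clock: 80.7
eef_pos: [0.413, 0.2416, 0.0624]
eef_rot: [-0.001, 0.995, -0.097, 0.001]
ft_force: [0.7, 0.8, -0.4]
gripper_width: 0.0507
grip_force: 0.0
```

Call:
{"fn": "jog_arm", "kwargs": {"offset": [[0, 0, 0], [0, 0, 0], [0, 0, 0], [0, 0, 0], [0, 0, 0], [0, 0, 0], [0, 0, 0], [0, 0, 0], [0, 0, 0], [0, 0, 0]], "rotation": [[0, 0, 0], [0, 0, 0], [0, 0, 0], [0, 0, 0], [0, 0, 0], [0, 0, 0], [0, 0, 0], [0, 0, 0], [0, 0, 0], [0, 0, 0]], "gripper": -1}}

```text
clock: 81.95
eef_pos: [0.4122, 0.2415, 0.0615]
eef_rot: [0.0, 0.995, -0.096, -0.0]
ft_force: [-0.6, -1.4, -0.5]
gripper_width: 0.0136
grip_force: 30.0
```

Call:
{"fn": "jog_arm", "kwargs": {"offset": [[0, 0, 0.06], [0, 0, 0.125], [0.02, -0.06, 0.125], [0.04, -0.12, 0.125], [0.06, -0.18, 0.125], [0.0725, -0.23, 0.125], [0.0725, -0.2555, 0.125], [0.0725, -0.2555, 0.125], [0.0725, -0.2555, 0.125], [0.0725, -0.2555, 0.125]], "rotation": [[0, 0, 0], [0, 0, 0], [0, 0, 0.1], [0, 0, 0.2], [0, 0, 0.3], [0, 0, 0.42], [0, 0, 0.42], [0, 0, 0.42], [0, 0, 0.42], [0, 0, 0.42]], "gripper": -1}}

```text
clock: 83.2
eef_pos: [0.4703, 0.0385, 0.1616]
eef_rot: [-0.0, 1.0, 0.015, 0.0]
ft_force: [0.4, -0.1, -3.7]
gripper_width: 0.0136
grip_force: 30.0
```

Call:
{"fn": "jog_arm", "kwargs": {"offset": [[0, 0, -0.04], [0, 0, -0.08], [0, 0, -0.1], [0, 0, -0.111], [0.015, 0.0004, -0.111], [0.03, 0.0008, -0.111], [0.045, 0.0012, -0.111], [0.06, 0.0016, -0.111], [0.0675, 0.0019, -0.112], [0.0675, 0.0019, -0.114]], "rotation": [[0, 0, 0], [0, 0, 0], [0, 0, 0], [0, 0, 0], [0, 0, 0], [0, 0, 0], [0, 0, 0], [0, 0, 0], [0, 0, 0], [0, 0, 0]], "gripper": -1}}

```text
clock: 84.45
eef_pos: [0.5253, 0.0389, 0.0705]
eef_rot: [-0.0, 1.0, 0.014, 0.001]
ft_force: [-0.0, -1.7, -2.7]
gripper_width: 0.0135
grip_force: 30.0
```

Call:
{"fn": "jog_arm", "kwargs": {"offset": [[0, 0, 0], [0, 0, 0], [0, 0, 0], [0, 0, 0], [0, 0, 0], [0, 0, 0], [0, 0, 0.02], [0, 0, 0.07], [-0.06, 0, 0.1], [-0.1, 0, 0.1]], "rotation": [[0, 0, 0], [0, 0, 0], [0, 0, 0], [0, 0, 0], [0, 0, 0], [0, 0, 0], [0, 0, 0], [0, 0, 0], [0, 0, 0], [0, 0, 0]], "gripper": 0.1}}

```text
clock: 85.7
eef_pos: [0.444, 0.0392, 0.1528]
eef_rot: [-0.0, 1.0, 0.014, 0.002]
ft_force: [0.0, -0.4, -0.9]
gripper_width: 0.0503
grip_force: 0.0
```

```bash
python3 asc.py .47 .60 -.015 .095 .016
```

```text
[0.44401251 0.03921487 0.15281219] [-2.73626516e-05  9.99902009e-01  1.38899483e-02  1.74411635e-03]
[0.524 0.034 0.01 ] 0.77
0.600 DDDDDDDDDDDDDDDDDDDDDDDDDDDDDDDDDDDDDDDDDDDDDDDDDDDDDDD
0.596 DDDD....DDDgggggg.......................gggggggg.......
0.592 ........ggggggggg.......................gggggggg.......
0.588 .........gggggggg.......................gggggggg.......
0.584 .........gggggggg.......................gggggggg.......
0.580 .........gggggggg.......................gggggggg.......
0.576 .........ggggggg...........................ggggg.......
0.572 .........gggg..............................ggggg....g..
0.568 ....gg..gggg...............................ggggg...Dggg
0.564 ....ggD.ggg..............DDgggDDgg.........ggggg...Dggg
0.560 ....ggD....ggggggggggggggDggDgggDggggggggggggggg...Dgg.
0.556 ....ggD....gggggggggggggggDgDgDDggggggggggg.gggg...Dgg.
0.552 ....ggD.....gggggggggggggDgDgDgDDgggggggggg.gggg...Dgg.
0.548 ....ggD.....gg.ggggggggggDggDDgDDgggggggggg.gggg...Dgg.
0.544 ....ggD....ggg.ggggggggggDDDDDggDgggggggggg.gggg...Dgg.
0.540 ....ggD....ggg.ggggggggggDDggDDggggggg
[... 371 characters left out ...]
gggggg.ggggg..ggg.
0.512 .....gg..ggg...ggggggggggDDgDDDDggggggggggg..gggg..ggg.
0.508 .....gg..ggg...ggggggggggDDDggDgggggggggggg...gggg.gggg
0.504 .....ggDDDDD...ggggggggggDgDDggDggggggggggg....gggg..g.
0.500 ...............ggggggggggDggggDDggggggggggg....gggg....
0.496 ...............ggggggggggDgDgDgDggggggggggg.....gggg...
0.492 ...............ggggggggggggggggDggggggggggg............
0.488 ...............gggggggggggggggggggggggggggg............
0.484 ...............gggggggggggggggggggggggggggg............
0.480 .........................gg.gggg.......................
0.476 .......................................................
0.472 .......................................................
```

Short D is placed the same way, square in the mouth. Pushing it home from behind.

Call:
{"fn": "jog_arm", "kwargs": {"offset": [[0.007, -0.003, 0], [0.007, -0.003, 0], [0.007, -0.003, 0], [0.007, -0.003, 0], [0.007, -0.003, -0.02], [0.007, -0.003, -0.06], [0.007, -0.003, -0.1], [0.007, -0.003, -0.13], [0.007, -0.003, -0.144], [0.007, -0.003, -0.144]], "rotation": [[0, 0, 0], [0, 0, 0], [0, 0, 0], [0, 0, 0], [0, 0, 0], [0, 0, 0], [0, 0, 0], [0, 0, 0], [0, 0, 0], [0, 0, 0]], "gripper": -1}}

```text
clock: 87.05
eef_pos: [0.4497, 0.0365, 0.0348]
eef_rot: [-0.0, 1.0, 0.014, -0.001]
ft_force: [0.2, 0.2, -0.2]
gripper_width: 0.0002
grip_force: 0.0
```

Call:
{"fn": "jog_arm", "kwargs": {"offset": [[0.012, 0.0003, 0], [0.024, 0.0006, 0], [0.036, 0.001, 0], [0.046, 0.0013, 0], [0.056, 0.0016, 0], [0.066, 0.0019, 0], [0.076, 0.002, 0], [0.086, 0.0022, 0], [0.096, 0.0025, 0], [0.1, 0.0027, 0]], "rotation": [[0, 0, 0], [0, 0, 0], [0, 0, 0], [0, 0, 0], [0, 0, 0], [0, 0, 0], [0, 0, 0], [0, 0, 0], [0, 0, 0], [0, 0, 0]], "gripper": -1}}

```text
clock: 88.3
eef_pos: [0.5305, 0.0386, 0.0351]
eef_rot: [-0.0, 1.0, 0.014, 0.0]
ft_force: [-5.7, -1.4, 2.1]
gripper_width: 0.0003
grip_force: 2.3
```

Call:
{"fn": "jog_arm", "kwargs": {"offset": [[0.004, 0.0001, 0], [0.008, 0.0002, 0], [0.012, 0.0003, 0], [0.016, 0.0004, 0], [0.02, 0.0006, 0], [0.024, 0.0007, 0], [0.028, 0.0008, 0], [0.028, 0.0008, 0], [0.028, 0.0008, 0], [0.028, 0.0008, 0]], "rotation": [[0, 0, 0], [0, 0, 0], [0, 0, 0], [0, 0, 0], [0, 0, 0], [0, 0, 0], [0, 0, 0], [0, 0, 0], [0, 0, 0], [0, 0, 0]], "gripper": -1}}

```text
clock: 89.55
eef_pos: [0.5528, 0.0395, 0.0353]
eef_rot: [-0.0, 1.0, 0.014, 0.0]
ft_force: [0.4, -0.1, 0.3]
gripper_width: 0.0004
grip_force: 0.1
```

Same signature as before: the catch resistance is gone. One last press to the stop, then retreat and verify.

Call:
{"fn": "jog_arm", "kwargs": {"offset": [[0.003, 0.0001, 0], [0.006, 0.0002, 0], [0.008, 0.0002, 0], [0.01, 0.0003, 0], [0.01, 0.0003, 0], [0.01, 0.0003, 0], [0.01, 0.0003, 0], [0.01, 0.0003, 0], [0.01, 0.0003, 0], [0.01, 0.0003, 0]], "rotation": [[0, 0, 0], [0, 0, 0], [0, 0, 0], [0, 0, 0], [0, 0, 0], [0, 0, 0], [0, 0, 0], [0, 0, 0], [0, 0, 0], [0, 0, 0]], "gripper": -1}}

```text
clock: 90.8
eef_pos: [0.5592, 0.0395, 0.0349]
eef_rot: [0.0, 1.0, 0.014, -0.001]
ft_force: [-6.3, 0.7, 3.7]
gripper_width: 0.0003
grip_force: 3.2
```

Call:
{"fn": "jog_arm", "kwargs": {"offset": [[-0.02, 0, 0], [-0.06, 0, 0], [-0.1, 0, 0], [-0.12, -0.03, 0.05], [-0.12, -0.09, 0.12], [-0.12, -0.15, 0.19], [-0.1, -0.17, 0.26], [-0.1, -0.17, 0.3], [-0.1, -0.17, 0.3], [-0.1, -0.17, 0.3]], "rotation": [[0, 0, 0], [0, 0, 0], [0, 0, 0], [0, 0, 0], [0, 0, 0], [0, 0, 0], [0, 0, 0], [0, 0, 0], [0, 0, 0], [0, 0, 0]], "gripper": -1}}

```text
clock: 92.05
eef_pos: [0.4804, -0.0967, 0.2748]
eef_rot: [0.0, 1.0, 0.014, 0.0]
ft_force: [-0.5, -0.2, 0.1]
gripper_width: 0.0005
grip_force: 0.0
```

```bash
python3 asc.py .54 .60 -.27 .09 .016
python3 - <<'E'
from h import *
for c in ['side','scene']:
    snapshot(c)
    for t in ['caddy_short1','caddy_long1','carton1','jar','oil']:
        for r in pinpoint(t,c): 
            if r['confidence']>.5: print(c,t,np.round(r['point'],3),round(r['confidence'],2))
E
```

```text
[ 0.4803859  -0.09667005  0.27483328] [7.23678982e-05 9.99906391e-01 1.36808324e-02 1.99520775e-04]
[0.606 0.036 0.008] 0.92
[ 0.61  -0.234  0.008] 0.61
[ 0.403 -0.436  0.049] 0.44
0.600 ....ggggggDDDDDDgDDD..ggg.....gggDDgggggggggD......gggggggggggDggDDDgDDDDgggggggggggggggggg.......gggggggggDgggggggggDDDDgggDggggggggggggg......DDggggggggDDDggggggggggDggDDDDDDDDDD
0.596 ....ggggggDDgDDDgDDDgggggggggggggDDgggggggggD......gggggggggggDggDgDgDDgDgggggggggggggggggg.......gggggggggDgggggggggDggDggDDggggggggggggg......DDggggggggDDDggggggggggDggDDDDDDDDDD
0.592 ....ggggggDDDDDDgDDDgggggggggggggDDgggggggggD......gggggggggggDggDDgggggDgggggggggggggggggg........ggggggggDgggggggggDDgDggDggDDgggggggggg......DDggggggggDDDggggggggggDggDDDDDDDDDD
0.588 ....ggggggDDDDDDDDDDDggggggggggggDDgggggggggD......gggggggggggDggDggDgDDDgggggggggggggggggg........ggggggggDggggggggDDDggDggDgDDgggggggggg......DDggggggggDDDgggggggDDDDDDDDDDDDDDDD
0.584 ....ggggggDDDDgDDDDDDDDggggggggggDDgggggggggD.......ggggggggggDggDggDgDgDgggggggggggggggggg........ggggggggggggggggDDDDgDDggggDDgggggggggg......gDggggggggDDDDggggggD
[... 1935 characters left out ...]
addy_long1 [ 0.625 -0.139  0.006] 0.77
side caddy_long1 [ 0.62  -0.054  0.004] 0.74
side caddy_long1 [0.603 0.042 0.009] 0.63
side carton1 [ 0.403 -0.432  0.004] 0.66
side carton1 [ 0.608 -0.238  0.006] 0.63
side carton1 [ 0.51  -0.43   0.009] 0.55
side jar [ 0.51  -0.427  0.051] 0.69
side jar [ 0.789 -0.132 -0.003] 0.57
scene caddy_short1 [ 0.612 -0.232  0.007] 0.71
scene caddy_short1 [0.605 0.038 0.007] 0.56
scene caddy_long1 [ 0.622 -0.138  0.009] 0.92
scene caddy_long1 [ 0.621 -0.049  0.007] 0.79
scene carton1 [ 0.406 -0.431  0.003] 0.85
scene carton1 [ 0.506 -0.434  0.008] 0.75
scene jar [ 0.788 -0.134 -0.   ] 0.95
scene jar [ 0.518 -0.058  0.01 ] 0.57
scene oil [0.771 0.056 0.   ] 0.93
```

All four caddies sit at their home points with the catches at rest behind them. Both cartons are in the bin, and the jar and oil bottle are standing.

```bash
python3 -c "
from bench import *
print(hand_in())"
```

```text
the job is handed in; nothing more can be done
None
```

The job is handed in at about 92 s on the robot's clock, with no verdict returned: at my last check all four caddies were home with their catches shut, both cartons were in the bin, and the jar and oil bottle were still standing.

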